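# Change the warming plate over from oil to ink

### The arm

A 6-joint arm with a two-finger parallel gripper is mounted at the origin on a cart in front of the work surface, level with it; the furniture and walls round the work are solid. World frame = base frame: x ahead of the robot, y to its left, z up, the work surface at z = 0. Lengths are in m, angles in rad, forces in N, time in s.
With the tool pointing down it reaches from about 0.25 to 0.775 m from the base axis. Payload 4 kg.
Tool frame: the origin (TCP) lies at the very end of the fingers, on their centre line; the grasp point (between the pads) lies hold_point_z behind it (hold_point_z is the distance from the TCP to the grasp point, in m); z points along the fingers, y is the direction in which the jaws open and shut (so a half turn about z gives the same grasp; the last joint's range is limited). The gripper opens to 94 mm and grips with 3 to 60 N. Pads are 16 mm wide; open, the fingers measure 119 mm over their backs; the gripper's body (75 mm by 177 mm) begins 78 mm behind the grasp point.
Start: joints at [1.016, 0.087, 1.371, -0, 1.684, -0.103], TCP at [0.24, 0.495, 0.206] pointing down, gripper open.
Joint ranges: [-3.1, 3.1], [-0.76, 2.03], [0.27, 2.55], [-1.08, 4.22], [0.17, 2.65], [-2.57, 2.57]. Speed limits (rad/s): [2.79, 2.79, 3.14, 3.14, 3.14, 3.14].

### API

Orientations are given as [roll, pitch, yaw] about the fixed x, y, z axes, in that order (R = Rz(yaw) Ry(pitch) Rx(roll)).
In Python, from bench import * gives the robot as it stands.
- The arm moves only by the tool step_arm, never from a script. Its argument "increments" is text: rows parted by semicolons, each of 6 numbers parted by spaces: the shift along the tool's x, y, z in cm, then the turn, a rotation vector about the tool's x, y, z in rad. A call has 1 to 5 rows; each row shifts and turns the commanded pose from where the row before left it, along the tool's axes as they then stand; what a row does not reach is not made up. A row lasts 1/10 s, in which the tool goes at most 50 mm and 8.59 degrees, less where a joint would pass 70% of its speed; a pose out of reach is approached as far as the arm can. A call is refused whole if a number of a shift passes 5 or a number of a turn 0.15, either way. A call with a gripper value outside its range is refused whole. "claw" is the gripper's target within -1 to 1 (shut at 1, half-way at 0, fully open at -1), set as the call begins (left out, the last holds). The fingers move at their own pace and stop on an object; the grip force is fixed at half the most. Time passes only in rows, so rows that do not move let the fingers close. It gives the time, the measured TCP pose, the force and the opening at its end, in the units of the state.
- get_obs(): the state, without advancing time (a new reading comes with each control period).
- snapshot(name): name is "scene" or "top" or "wrist"; returns the picture (480x640x3 uint8, red, green, blue); there is no depth.
- calibration(name): a dict with "camera_matrix" (3x3 intrinsics, pixels), "k1" (the pictures are not rectified: a ray, as slopes to the right and down, at radius r is drawn at 1 + k1 r^2 times it, then the intrinsics apply), "eye" and "orientation" of the camera in the world; the wrist camera has in their place "tool_from_camera" (4x4, takes a point from camera to tool coordinates, whose origin is the TCP and whose axes are the flange's). Camera axes: x right, y up, looking along -z (the intrinsics and any distortion apply to the point x, -y, -z); pixel columns grow to the right and rows downward; lengths in m; the calibration is good to about 2 mm. A picture is of the moment at which its call begins: read the wrist's pose just before it. calibration takes no time and is no camera call.
- close_job(): hands the job in, once; it reports no verdict.
The state is a dict: "time": time; "joint_positions": joint angles; "qvel": joint speeds; "joint_torque": joint torques, N m; "tool_pos": TCP position; "ee_rot": TCP orientation; "wrist_force": force on the tool from outside, world axes, zero at the start; "wrist_torque": the same for the moment, N m; "width": finger opening in m.
Only numpy, scipy, OpenCV 4.12 (cv2) and the standard library are available. Lean on these libraries where they do the work, as an engineer would, in place of code of your own. Each camera call takes 0.05 s, during which the arm holds its last target. There are 200 camera calls.

### The job

The two cans of plate oil on the warming plate are warm, so change the plate over to ink. Take the loose cap off each can and set it right way up in a cup of the wooden cap block, and lift both cans by their handles, always upright, onto the cork board. Click the heat selector down to its lowest heat, the first mark above off, before any ink goes on; then stand every ink tin upright on the freed hot plate, each thing resting fully on its place.

Things in the scene. Friction and masses are not known exactly. Their poses are not given: they have to be found in the camera images.
- warming_plate: Fixed electric warming plate: grey housing 160 mm (x) by 376 mm (y), with a bright metal hot plate on its left part and a black control panel at its right (-y) end, all 70 mm high. Origin at the centre of its underside on the bench; +x points away from the robot at yaw 0. Its place and yaw vary.
- hot_plate (a point): Centre of the top face of the hot plate, 70 mm above the bench. The hot plate is 164 mm along x and 270 mm along y of this frame (axes as the warming plate's).
- selector (a joint): Heat selector angle, rad: 0 = off, growing clockwise seen from above, a detent click every 0.524 rad (30 degrees): marks 1 to 4 at 0.524, 1.047, 1.571, 2.094. Starts at mark 2, 3 or 4; mark 1 is the lowest heat. A sprung ball pulls it into the nearest click and holds it; turning over a click takes about 0.1 N m. It stops just past 0 and just past 2.094.
- selector_grip (a point): On the selector's vertical axis, at the height to grip, 98 mm above the bench: a black bar 48 mm long, 15 mm wide, its top 10 mm above this point, on a round skirt 50 mm across, its top 18 mm below. The point turns with it: x along the bar to the end with the white line, z up. Round it on the panel: off is a small white ring, then clockwise four white bars of growing thickness.
- oil_can_a: Loose closed steel oil can, 0.25 to 0.4 kg, on the hot plate: body 72 mm across, 78 mm high, a shoulder, and a neck 32 mm across, its top 111 mm above the foot. Origin at the centre of its foot, z up. A strap handle stands on its own -x side, roughly towards the robot at the start. Keep the can upright.
- can_a_handle (a point): Grip point in the handle of oil_can_a, 62 mm from the can's axis and 74 mm above its foot; axes as the can's. The handle is an upright strap 14 mm wide along y, 7 mm thick along x, from 26 to 92 mm above the foot, with 22 mm of room to the can; pinch it from above across the 14 mm.
- can_b_handle (a point): The same point in the handle of oil_can_b.
- oil_can_b: The second oil can, the same as the first, beside it on the hot plate.
- cap_a: Black ribbed cap, 44 mm across, 27 mm high, 30 g, hollow below (38 mm bore, 22 mm deep), loosely over the neck of oil_can_a with 3 mm play all round: lift it straight up at least 22 mm to clear the neck. Origin at the centre of its lower rim, z up; on the can that lies 89 mm above the can's foot. Grip round its sides from above.
- cap_b: The same cap on oil_can_b.
- cap_block: Fixed birch block 80 mm (x) by 150 mm (y), 28 mm high, origin at the centre of its underside; in its top are two round cups, 58 mm across and 6 mm deep (floor 22 mm above the bench), 72 mm apart along y. Either cap may go into either cup, one in each.
- cap_block_hole0 (a point): Centre of one cup of the cap block, at the level of the block's top (28 mm above the bench).
- cap_block_hole1 (a point): Centre of the other cup of the cap block, at the level of the block's top (28 mm above the bench).
- cork_board: Fixed cork board lying on the bench beside the warming plate (left or right varies): 260 mm (x) by 150 mm (y), 10 mm thick, origin at the centre of its underside. Both cans must stand on it with the whole foot.
- ink_slab: Fixed steel slab on the other side: 270 mm (x) by 150 mm (y), 6 mm thick, origin at the centre of its underside. The ink tins stand on it at the start.
- ink_tin_a: Loose closed ink tin, plain metal with a paper band, 60 mm across, 48 mm high, 0.22 kg, origin at the centre of its foot, z up. Grip round its body from above. May be absent (two or three tins are there).
- ink_tin_b: Another ink tin, the same; may be absent.
- ink_tin_c: Another ink tin, the same; may be absent.
Things that resemble listed ones, but are neither listed nor needed, are in the scene too. What is shaped like the cap_a but turquoise is not meant.

How it is judged:
By the outcome, as a careful person would: the job done as asked, in the order asked, and still so for the second after the job is handed in, with the robot touching nothing.
Of ink_tin_a, ink_tin_b, ink_tin_c only 2 to 3 are there at a start; the rules pass over those that are not, and their reading is None.
At some moment in a run one of ink_tin_a, ink_tin_b, ink_tin_c may be knocked a few centimetres aside while the robot is not near it.
It also fails if it takes over 210 s, if anything falls off the work surface, if the arm or the gripper's body presses on something with over 40 N, if the wrist force passes 120 N, or if a joint passes its speed limit or range.

## Working session

There is one attempt and no reset: what is moved stays moved. The work goes in short steps, Python scripts to look and compute and a tool call to move; the robot and the scene stay as the last step left them, time stands still between calls to the robot, and variables do not carry over. Pictures are saved under pics/ and viewed, about 12 in all and at most 16, crops included, and the job is handed in when it is done.

Besides the shell and the picture viewer there is one more tool, called after "Request:" as name(argument=value, ...), one argument or row to a line, values as JSON. step_arm: Moves the arm, as the interface text tells. Its arguments: {"type":"object","properties":{"increments":{"type":"string"},"claw":{"type":"number"}},"required":["increments"]}

```bash
ls; mkdir -p pics
python3 - <<'E'
from bench import *
import cv2
o=get_obs(); print(o)
for n in ("top","scene"):
    im=snapshot(n); cv2.imwrite(f"pics/{n}0.png",im[:,:,::-1]); print(n,calibration(n))
print(calibration("wrist"))
E
```

```text
pics
{'time': 0.0, 'joint_positions': array([ 1.01590318e+00,  8.79374636e-02,  1.37222904e+00,  1.48436706e-06,
        1.68362637e+00, -1.03115262e-01]), 'qvel': array([ 1.42626940e-04, -1.63585330e-03,  4.22619321e-04,  3.51737440e-06,
        1.25632867e-03,  8.38052160e-04]), 'joint_torque': array([ 1.04668710e-03, -3.40182316e+01, -3.02426147e+01,  7.17587024e-02,
        3.30351549e-02, -1.62221913e-04]), 'tool_pos': array([0.23982948, 0.49434179, 0.20432658]), 'ee_rot': array([-3.13940428e+00, -2.27941395e-04,  2.68981469e+00]), 'wrist_force': array([ 0.01278652,  0.08013705, -0.28502257]), 'wrist_torque': array([ 0.02796667, -0.01284195, -0.0103689 ]), 'width': 0.09379707110195237}
top {'camera_matrix': array([[437.14567874,   0.        , 319.13402401],
       [  0.        , 437.14567874, 239.38661548],
       [  0.        ,   0.        ,   1.        ]]), 'k1': -0.0794784268057167, 'eye': array([ 0.37626109, -0.00973166,  1.0391053 ]), 'orientation': array([ 0.21045342, -0.00489027, -1.53518766])}
scene {'camera_matrix': array([[499.186127  ,   0.        , 324.44799477],
       [  0.        , 499.186127  , 241.94294154],
       [  0.        ,   0.        ,   1.        ]]), 'k1': -0.018512888774281634, 'eye': array([ 0.02860249, -0.37695184,  0.8889647 ]), 'orientation': array([ 0.68094367,  0.01523387, -0.97469675])}
{'camera_matrix': array([[379.06180495,   0.        , 319.81932323],
       [  0.        , 379.06180495, 234.72045308],
       [  0.        ,   0.        ,   1.        ]]), 'k1': -0.018780247095446546, 'tool_from_camera': array([[ 2.46817653e-04,  9.59560518e-01,  2.81502312e-01,
         8.15711726e-02],
       [ 9.99999731e-01, -4.25556742e-05, -7.31726997e-04,
        -1.28119085e-04],
       [-6.90156816e-04,  2.81502417e-01, -9.59560271e-01,
        -1.78716476e-01],
       [ 0.00000000e+00,  0.00000000e+00,  0.00000000e+00,
         1.00000000e+00]])}
```

View pics/top0.png

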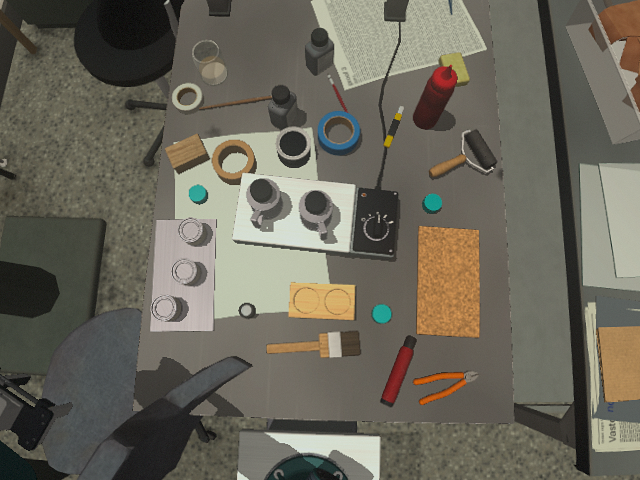

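View pics/scene0.png

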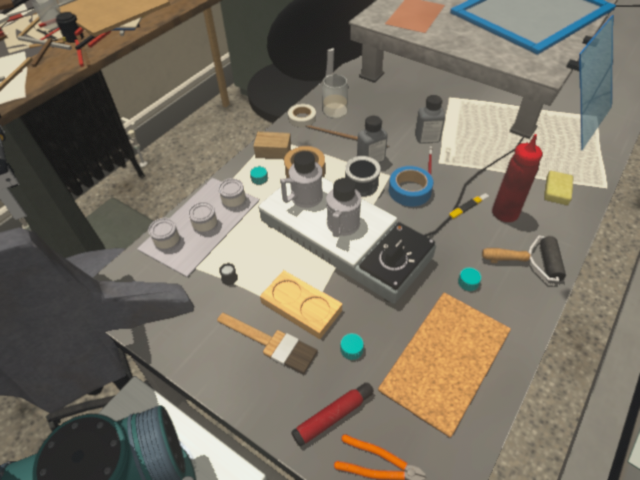

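```bash
cat > h.py <<'E'
import numpy as np, cv2
from scipy.spatial.transform import Rotation as R
from bench import *
def cam(n,obs=None):
    c=calibration(n); K=c["camera_matrix"]; d=np.array([c["k1"],0,0,0,0.])
    if n=="wrist":
        T=np.eye(4); T[:3,:3]=R.from_euler("xyz",obs["ee_rot"]).as_matrix(); T[:3,3]=obs["tool_pos"]
        M=T@c["tool_from_camera"]; return K,d,M[:3,:3],M[:3,3]
    return K,d,R.from_euler("xyz",c["orientation"]).as_matrix(),np.array(c["eye"])
def rays(c,uv):
    K,d,Rm,e=c
    p=cv2.undistortPoints(np.float64(uv).reshape(-1,1,2),K,d).reshape(-1,2)
    v=np.c_[p[:,0],-p[:,1],-np.ones(len(p))]@Rm.T
    return v
def onz(c,uv,z):
    v=rays(c,uv); e=c[3]; return e+v*((z-e[2])/v[:,2])[:,None]
def proj(c,P):
    K,d,Rm,e=c; q=(np.float64(P).reshape(-1,3)-e)@Rm*[1,-1,-1]
    return cv2.projectPoints(q,np.zeros(3),np.zeros(3),K,d)[0].reshape(-1,2)
def tri(c1,a,c2,b):
    v1=rays(c1,a)[0];v2=rays(c2,b)[0]
    s=np.linalg.lstsq(np.c_[v1,-v2],c2[3]-c1[3],rcond=None)[0]
    p,q=c1[3]+s[0]*v1,c2[3]+s[1]*v2; return (p+q)/2,np.linalg.norm(p-q)
E
cat > m.py <<'E'
from h import *
T=cam("top"); im=cv2.imread("pics/top0.png"); hsv=cv2.cvtColor(im,cv2.COLOR_BGR2HSV)
def rect(lo,hi,roi,z,nm):
    m=cv2.inRange(hsv,np.array(lo),np.array(hi)); k=np.zeros_like(m); x0,y0,x1,y1=roi; k[y0:y1,x0:x1]=m[y0:y1,x0:x1]
    k=cv2.morphologyEx(k,cv2.MORPH_CLOSE,np.ones((5,5)))
    c=max(cv2.findContours(k,0,2)[0],key=cv2.contourArea)
    w=onz(T,c.reshape(-1,2),z)[:,:2].astype(np.float32)
    print(nm,cv2.minAreaRect(w*1000), cv2.boundingRect(c))
rect((5,60,100),(25,255,255),(405,215,495,345),.010,"cork")
rect((10,60,150),(30,255,255),(280,275,365,330),.028,"block")
rect((0,0,120),(179,30,255),(145,210,217,340),.006,"slab")
rect((0,0,190),(179,40,255),(225,165,365,262),.070,"hotplate")
rect((0,0,0),(179,255,60),(352,180,402,262),.070,"panel")
a=cv2.resize(im[165:265,225:405],None,fx=4.4,fy=4.4,interpolation=cv2.INTER_CUBIC)
S=cv2.imread("pics/scene0.png")
b=cv2.resize(S[145:300,255:440],None,fx=3.8,fy=3.8,interpolation=cv2.INTER_CUBIC)
cv2.imwrite("pics/a.png",a);cv2.imwrite("pics/b.png",b)
c=cv2.resize(im[210:340,145:265],None,fx=4.4,fy=4.4,interpolation=cv2.INTER_CUBIC);cv2.imwrite("pics/c.png",c)
E
python3 m.py
```

```text
cork ((507.8968505859375, -317.9219970703125), (150.52586364746094, 260.7735290527344), 88.30577850341797) (416, 226, 64, 112)
block ((448.7768859863281, -17.303451538085938), (150.45172119140625, 80.41886901855469), 89.48126983642578) (288, 282, 67, 38)
slab ((502.6026611328125, 321.85797119140625), (314.8769836425781, 170.87057495117188), 4.662002086639404) (145, 210, 72, 130)
hotplate ((645.8521728515625, 65.64197540283203), (229.59193420410156, 303.8957824707031), 2.132124900817871) (225, 165, 130, 97)
panel ((637.5286254882812, -138.5286407470703), (99.93421173095703, 187.42767333984375), 85.6648178100586) (353, 180, 47, 81)
```

View pics/a.png

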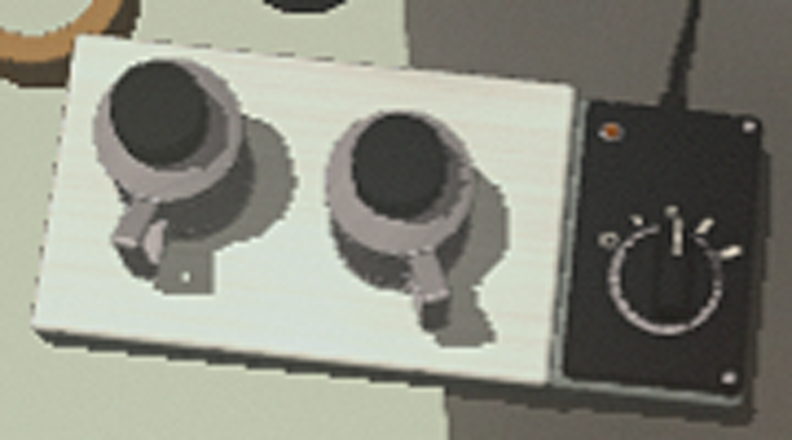

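View pics/b.png

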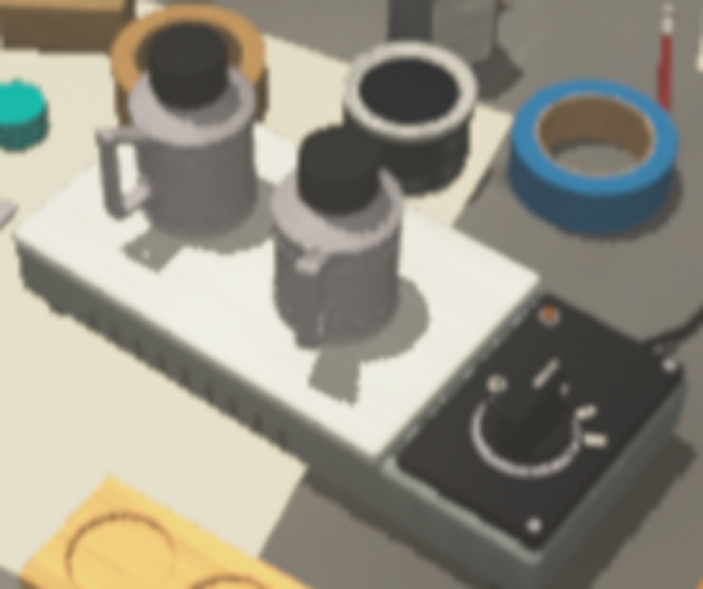

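View pics/c.png

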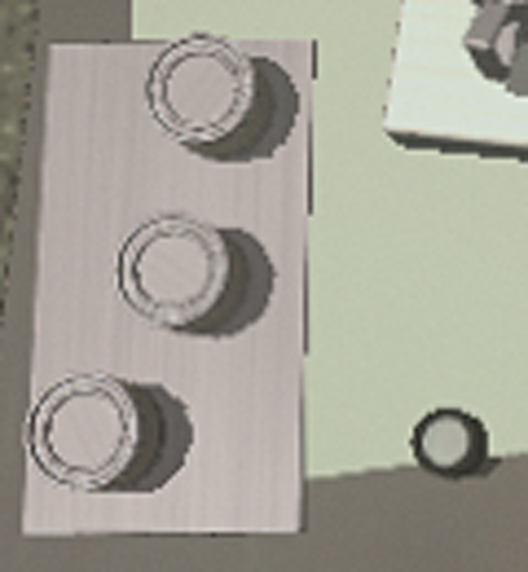

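```bash
cat > m2.py <<'E'
from h import *
T=cam("top");S=cam("scene")
A=lambda *p:(np.array(p,float)+.5)/4.4-.5+[225,165]
B=lambda *p:(np.array(p,float)+.5)/3.8-.5+[255,145]
C=lambda *p:(np.array(p,float)+.5)/4.4-.5+[145,210]
np.set_printoptions(precision=4,suppress=True)
q=onz(T,A((77,35),(573,88),(548,383),(35,325)),.07); print("hot",q, q.mean(0), np.linalg.norm(np.diff(q,axis=0),axis=1))
for i in (1,2): d=q[i]-q[i-1]; print(np.arctan2(d[1],d[0]))
d=q[3]-q[2]; print(np.arctan2(d[1],d[0]))
d=q[0]-q[3]; print(np.arctan2(d[1],d[0]))
print("capA",onz(T,A((159,111)),.186),onz(S,B((188,55)),.186),tri(T,A((159,111)),S,B((188,55))))
print("capB",onz(T,A((400,163)),.186),onz(S,B((342,162)),.186),tri(T,A((400,163)),S,B((342,162))))
print("handA,B",onz(T,A((128,240),(432,296)),.162))
print("tins",onz(T,C((201,89),(174,269),(83,431)),.054))
print("slab",onz(T,C((49,43),(315,40),(301,531),(23,532)),.006))
q=onz(T,A((666,281)),.08);print("skirt",q)
print("line",onz(T,A((677,220),(677,252)),.108)); print("marks",onz(T,A((608,240),(637,220),(672,211),(703,225),(731,251)),.071))
im=cv2.imread("pics/top0.png");g=cv2.cvtColor(im,6)
m=((g<65)*255).astype(np.uint8)
for r in ((245,175,280,206),(300,187,332,216)):
    k=np.zeros_like(m);k[r[1]:r[3],r[0]:r[2]]=m[r[1]:r[3],r[0]:r[2]]
    c=max(cv2.findContours(k,0,2)[0],key=cv2.contourArea);print("capblob",cv2.minEnclosingCircle(c))
ci=cv2.inRange(cv2.cvtColor(im,cv2.COLOR_BGR2HSV),np.array((10,60,100)),np.array((30,255,255)))
E
python3 m2.py
```

```text
hot [[ 0.7373  0.1796  0.07  ]
 [ 0.717  -0.0857  0.07  ]
 [ 0.5575 -0.0758  0.07  ]
 [ 0.5782  0.1896  0.07  ]] [0.6475 0.0519 0.07  ] [0.2662 0.1598 0.2662]
-1.6468763737081336
3.079148681939655
1.492935169929288
-0.062459022431016455
capA [[0.6579 0.1158 0.186 ]] [[0.6555 0.1129 0.186 ]] (array([0.6597, 0.1164, 0.1811]), np.float64(0.00044656258552593374))
capB [[0.6367 0.0027 0.186 ]] [[ 0.6319 -0.0032  0.186 ]] (array([0.6402, 0.0025, 0.1758]), np.float64(0.0010339469279861489))
handA,B [[ 0.6016  0.1298  0.162 ]
 [ 0.5797 -0.0143  0.162 ]]
tins [[0.5985 0.2935 0.054 ]
 [0.5022 0.2985 0.054 ]
 [0.4169 0.3378 0.054 ]]
slab [[0.6326 0.3973 0.006 ]
 [0.6395 0.2469 0.006 ]
 [0.3715 0.2324 0.006 ]
 [0.3641 0.382  0.006 ]]
skirt [[ 0.6111 -0.1346  0.08  ]]
line [[ 0.636  -0.1363  0.108 ]
 [ 0.6194 -0.1364  0.108 ]]
marks [[ 0.6341 -0.1054  0.071 ]
 [ 0.6455 -0.1204  0.071 ]
 [ 0.6511 -0.1387  0.071 ]
 [ 0.6441 -0.1549  0.071 ]
 [ 0.6306 -0.1696  0.071 ]]
capblob ((260.81707763671875, 190.4268341064453), 11.633573532104492)
capblob ((315.0, 202.5), 11.672718048095703)
```

```bash
cat >> h.py <<'E'
def plan(x,y,z,yaw=None):
    o=get_obs(); w=o["ee_rot"][2]; p=o["tool_pos"]; yaw=w if yaw is None else yaw
    t=(yaw-w+np.pi)%(2*np.pi)-np.pi; d=np.array([x,y,z])-p; yw=w+t
    s=np.array([d[0]*np.cos(yw)+d[1]*np.sin(yw), d[0]*np.sin(yw)-d[1]*np.cos(yw), -d[2]])*100
    print("turn z",round(-t,3),"then shift cm",s.round(2)," at",p.round(4),"rot",o["ee_rot"].round(4),"t",round(o["time"],2),"w",round(o["width"],4),"F",o["wrist_force"].round(1))
E
python3 - <<'E'
from h import *
import bench
print([k for k in dir(bench) if not k.startswith("_")]); print(getattr(bench,"hold_point_z",None))
plan(.658,.1155,.29,2.90)
E
```

```text
['IKError', 'calibration', 'close_job', 'get_obs', 'hold_point_z', 'snapshot']
0.0188
turn z -0.21 then shift cm [-49.66 -26.78  -8.56]  at [0.2399 0.4944 0.2044] rot [-3.1396e+00 -2.0000e-04  2.6897e+00] t 0.1 w 0.094 F [-0.2  0.1 -0.7]
```

Request:
step_arm(
  increments="0 0 -4.3 0 0 -0.105; 0 0 -4.3 0 0 -0.105; -3 -1.6 0 0 0 0; -4 -2.2 0 0 0 0; -4 -2.2 0 0 0 0",
  claw=-0.4,
)

```text
time: 0.6
tool_pos: [0.3331, 0.4096, 0.2914]
ee_rot: [3.142, 0.0, 2.902]
wrist_force: [0.2, -0.1, -1.3]
width: 0.0656
```

Request:
step_arm(
  increments="-4 -2.2 0 0 0 0; -4 -2.2 0 0 0 0; -4 -2.2 0 0 0 0; -4 -2.2 0 0 0 0; -4 -2.2 0 0 0 0",
)

```text
time: 1.1
tool_pos: [0.5014, 0.254, 0.291]
ee_rot: [-3.141, -0.001, 2.9]
wrist_force: [-0.1, -0.0, -0.3]
width: 0.0656
```

Request:
step_arm(
  increments="-4 -2.1 0 0 0 0; -4 -2.1 0 0 0 0; -3 -1.6 0 0 0 0; -2 -1 0 0 0 0; 0 0 0 0 0 0",
)

```text
time: 1.6
tool_pos: [0.6119, 0.1558, 0.2892]
ee_rot: [-3.14, -0.002, 2.896]
wrist_force: [0.5, 0.3, 0.1]
width: 0.0657
```

```bash
cat > w.py <<'E'
import sys
from h import *
o=get_obs(); im=snapshot("wrist")[:,:,::-1]; cv2.imwrite(f"pics/{sys.argv[1]}.png",im)
W=cam("wrist",o); np.save(f"pics/{sys.argv[1]}.npy",np.r_[o["tool_pos"],o["ee_rot"]])
print(o["tool_pos"],o["ee_rot"],o["width"],o["time"])
E
python3 w.py w1
```

```text
[0.61186393 0.15584986 0.28924775] [-3.13987453e+00 -2.44950468e-03  2.89567532e+00] 0.06568206899448982 1.6
```

View pics/w1.png

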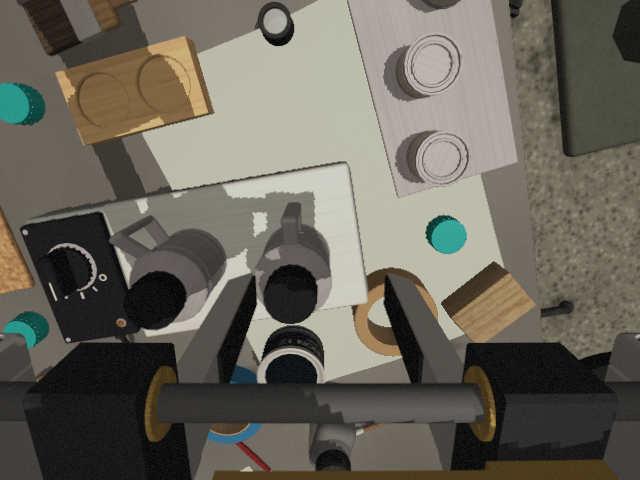

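Run:
```python
from h import *
np.set_printoptions(precision=4,suppress=True)
im=cv2.imread("pics/w1.png");g=cv2.cvtColor(im,6)
a=np.load("pics/w1.npy");W=cam("wrist",dict(tool_pos=a[:3],ee_rot=a[3:]));T=cam("top")
print(onz(W,[(291,294),(155,300),(291,210),(118,243)],.186)[:2],onz(W,[(291,210),(118,243)],.162))
print(tri(T,(260.8,190.3),W,(291,294)),tri(T,(315.5,202),W,(155,300)))
for P in ((.658,.116,.186),(.638,.003,.186)):
    c=proj(W,P); t=np.linspace(0,6.28,60); e=np.c_[P[0]+.022*np.cos(t),P[1]+.022*np.sin(t),np.full(60,P[2])]
    cv2.polylines(im,[proj(W,e).astype(int)],1,(0,0,255)); e[:,2]-=.027; cv2.polylines(im,[proj(W,e).astype(int)],1,(0,255,0)); print(c)
hot=np.array([(82,135),(82,-135),(-82,-135),(-82,135)])/1000.; y=-.07
e=np.c_[hot@np.array([[np.cos(y),np.sin(y)],[-np.sin(y),np.cos(y)]])+[.6475,.052],np.full(4,.07)]
cv2.polylines(im,[proj(W,e).astype(int)],1,(255,0,0))
cv2.imwrite("pics/w1b.png",cv2.resize(im[150:350,20:400],None,fx=2.1,fy=2.1))
plan(.658,.116,.21,2.90)
```

```text
[[0.6557 0.1205 0.186 ]
 [0.6339 0.0107 0.186 ]] [[ 0.593   0.1358  0.162 ]
 [ 0.5848 -0.0149  0.162 ]]
(array([0.6616, 0.1177, 0.1721]), np.float64(0.0002126579361587494)) (array([0.6394, 0.0029, 0.1727]), np.float64(0.001264043468610887))
[[286.4521 297.7701]]
[[148.0682 306.391 ]]
turn z -0.002 then shift cm [-5.58 -2.89  7.99]  at [0.6107 0.1574 0.2899] rot [-3.1409 -0.0027  2.8976] t 1.65 w 0.066 F [-0.9 -0.4  0.1]
```

View pics/w1b.png

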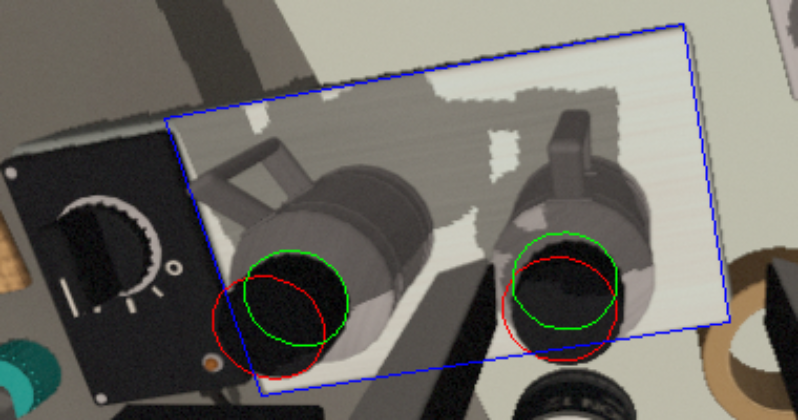

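Request:
step_arm(
  increments="-3 -1.4 0 0 0 0; -2.9 -1.3 0 0 0 0; 0 0 3 0 0 0; 0 0 3 0 0 0; 0 0 2 0 0 0",
)

```text
time: 2.15
tool_pos: [0.6596, 0.1194, 0.2089]
ee_rot: [-3.141, -0.003, 2.901]
wrist_force: [0.5, -0.0, 1.1]
width: 0.0657
```

Run:
```python
from h import *
plan(.6615,.1175,.161,2.90)
```

```text
turn z 0.001 then shift cm [-0.23 -0.13  4.79]  at [0.6596 0.1194 0.2089] rot [-3.1412 -0.0035  2.9012] t 2.15 w 0.0657 F [ 0.5 -0.   1.1]
```

Request:
step_arm(
  increments="-0.2 -0.1 2 0 0 0; 0 0 1.7 0 0 0; 0 0 1 0 0 0; 0 0 0 0 0 0; 0 0 0 0 0 0",
)

```text
time: 2.65
tool_pos: [0.6628, 0.1174, 0.1654]
ee_rot: [3.141, 0.001, 2.901]
wrist_force: [0.7, 1.5, 1.5]
width: 0.0655
```

Request:
step_arm(
  increments="0 0 0 0 0 0; 0 0 0 0 0 0; 0 0 0 0 0 0; 0 0 0 0 0 0; 0 0 0 0 0 0",
  claw=1,
)

```text
time: 3.15
tool_pos: [0.6633, 0.1167, 0.1654]
ee_rot: [3.141, 0.001, 2.9]
wrist_force: [0.5, 0.8, 2.7]
width: 0.0437
```

Request:
step_arm(
  increments="0 0 -1 0 0 0; 0 0 -2 0 0 0; 0 0 -2 0 0 0; 0 0 -1 0 0 0; 0 0 0 0 0 0",
)

```text
time: 3.65
tool_pos: [0.6638, 0.1166, 0.227]
ee_rot: [3.14, 0.004, 2.9]
wrist_force: [0.2, 0.2, -0.8]
width: 0.0436
```

Run:
```python
from h import *
plan(.449,.0187,.15,2.90)
```

```text
turn z -0.0 then shift cm [ 18.51 -14.65   7.7 ]  at [0.6638 0.1166 0.227 ] rot [3.1402 0.004  2.8997] t 3.65 w 0.0436 F [ 0.2  0.2 -0.8]
```

Request:
step_arm(
  increments="2.5 -2 0 0 0 0; 4 -3.2 0 0 0 0; 4 -3.2 0 0 0 0; 4 -3.2 0 0 0 0; 4 -3 0 0 0 0",
)

```text
time: 4.15
tool_pos: [0.4492, 0.02, 0.2229]
ee_rot: [-3.141, -0.002, 2.9]
wrist_force: [-0.6, -1.0, 0.5]
width: 0.0435
```

Request:
step_arm(
  increments="0 0 3 0 0 0; 0 0 4 0 0 0; 0 0 4 0 0 0; 0 0 3 0 0 0; 0 0 0 0 0 0",
)

```text
time: 4.65
tool_pos: [0.4467, 0.021, 0.0786]
ee_rot: [-3.14, -0.012, 2.9]
wrist_force: [-0.6, -1.5, 0.0]
width: 0.0435
```

Run:
```python
from h import *
plan(.449,.0187,.031,2.90)
```

```text
turn z -0.0 then shift cm [-0.28 -0.17  4.76]  at [0.4467 0.021  0.0786] rot [-3.1397 -0.0123  2.8996] t 4.65 w 0.0435 F [-0.6 -1.5  0. ]
```

Request:
step_arm(
  increments="-0.2 -0.2 1.5 0 0 0; 0 0 1.5 0 0 0; 0 0 1 0 0 0; 0 0 0.3 0 0 0; 0 0 0 0 0 0",
)

```text
time: 5.15
tool_pos: [0.4533, 0.0183, 0.0418]
ee_rot: [3.141, 0.0, 2.9]
wrist_force: [-0.1, 0.4, 1.0]
width: 0.0434
```

Run:
```python
from h import *
plan(.449,.0187,.031,2.90)
```

```text
turn z -0.0 then shift cm [ 0.42 -0.06  1.08]  at [0.4533 0.0183 0.0418] rot [3.1415e+00 1.0000e-04 2.8999e+00] t 5.15 w 0.0434 F [-0.1  0.4  1. ]
```

Request:
step_arm(
  increments="0.3 -0.1 0.5 0 0 0; 0 0 0.5 0 0 0; 0 0 0 0 0 0; 0 0 0 0 0 0",
)

```text
time: 5.55
tool_pos: [0.4499, 0.018, 0.0315]
ee_rot: [3.141, -0.0, 2.9]
wrist_force: [-0.7, 0.2, -0.6]
width: 0.0439
```

Run:
```python
from h import *
plan(.449,.0187,.030,2.90)
```

```text
turn z -0.0 then shift cm [0.1  0.04 0.15]  at [0.4499 0.018  0.0315] rot [ 3.1415 -0.      2.8998] t 5.55 w 0.0439 F [-0.7  0.2 -0.6]
```

Request:
step_arm(
  increments="0 0 0.1 0 0 0; 0 0 0 0 0 0; 0 0 0 0 0 0; 0 0 -1 0 0 0; 0 0 -3 0 0 0",
  claw=-0.4,
)

```text
time: 6.05
tool_pos: [0.4474, 0.0182, 0.0685]
ee_rot: [-3.141, -0.007, 2.9]
wrist_force: [0.9, -0.3, 0.2]
width: 0.0658
```

Request:
step_arm(
  increments="0 0 -5 0 0 -0.13; 0 0 -5 0 0 -0.13; 0 0 -5 0 0 -0.13; 0 0 -3 0 0 -0.14; 0 0 0 0 0 0",
)

```text
time: 6.55
tool_pos: [0.4524, 0.0178, 0.2576]
ee_rot: [-3.137, 0.012, -2.852]
wrist_force: [-0.1, 0.0, -0.6]
width: 0.0658
```

Run:
```python
from h import *
plan(.639,.004,.25,3.43)
```

```text
turn z 0.001 then shift cm [-17.49  -6.63   0.76]  at [0.4524 0.0178 0.2576] rot [-3.137   0.0119 -2.8519] t 6.55 w 0.0658 F [-0.1  0.  -0.6]
```

Request:
step_arm(
  increments="-3 -1.1 0 0 0 0; -4.5 -1.7 0 0 0 0; -4.5 -1.7 0 0 0 0; -3.5 -1.4 0 0 0 0; -2 -0.7 0 0 0 0",
)

```text
time: 7.05
tool_pos: [0.6381, 0.0041, 0.2477]
ee_rot: [3.14, -0.003, -2.855]
wrist_force: [-0.9, 0.1, 0.3]
width: 0.0659
```

Request:
step_arm(
  increments="0 0 2 0 0 0; 0 0 3 0 0 0; 0 0 0 0 0 0; 0 0 0 0 0 0",
)

```text
time: 7.45
tool_pos: [0.6357, 0.0045, 0.1993]
ee_rot: [3.14, -0.003, -2.854]
wrist_force: [-0.5, 0.8, 1.3]
width: 0.0659
```

Run:
```python
from h import *
plan(.639,.004,.162,3.43)
```

```text
turn z -0.001 then shift cm [-0.3  -0.15  3.73]  at [0.6357 0.0045 0.1993] rot [ 3.1404e+00 -2.9000e-03 -2.8540e+00] t 7.45 w 0.0659 F [-0.5  0.8  1.3]
```

Request:
step_arm(
  increments="-0.2 -0.1 1.5 0 0 0; 0 0 1.3 0 0 0; 0 0 0.7 0 0 0; 0 0 0 0 0 0; 0 0 0 0 0 0",
)

```text
time: 7.95
tool_pos: [0.6386, 0.0041, 0.1655]
ee_rot: [3.141, -0.0, -2.853]
wrist_force: [-0.5, 0.3, -0.2]
width: 0.0658
```

Request:
step_arm(
  increments="0 0 0 0 0 0; 0 0 0 0 0 0; 0 0 0 0 0 0; 0 0 0 0 0 0; 0 0 0 0 0 0",
  claw=1,
)

```text
time: 8.45
tool_pos: [0.6389, 0.0041, 0.1661]
ee_rot: [-3.141, 0.001, -2.853]
wrist_force: [0.2, -0.6, 1.4]
width: 0.0436
```

Request:
step_arm(
  increments="0 0 -1 0 0 0; 0 0 -2 0 0 0; 0 0 -2 0 0 0; 0 0 -1 0 0 0; 0 0 0 0 0 0",
)

```text
time: 8.95
tool_pos: [0.6396, 0.004, 0.2281]
ee_rot: [-3.14, 0.004, -2.853]
wrist_force: [0.5, 0.5, -0.3]
width: 0.0435
```

Run:
```python
from h import *
plan(.4485,-.0533,.15,3.43)
```

```text
turn z -0.0 then shift cm [19.95 -0.06  7.81]  at [0.6396 0.004  0.2281] rot [-3.1401  0.0042 -2.8534] t 8.95 w 0.0435 F [ 0.5  0.5 -0.3]
```

Request:
step_arm(
  increments="3 0 0 0 0 0; 5 0 0 0 0 0; 5 0 0 0 0 0; 4.5 0 0 0 0 0; 2.4 0 0 0 0 0",
)

```text
time: 9.45
tool_pos: [0.4446, -0.0528, 0.2245]
ee_rot: [3.141, -0.002, -2.854]
wrist_force: [-0.3, 0.1, -0.3]
width: 0.0434
```

Request:
step_arm(
  increments="0 0 3 0 0 0; 0 0 4 0 0 0; 0 0 4 0 0 0; 0 0 3 0 0 0; 0 0 0 0 0 0",
)

```text
time: 9.95
tool_pos: [0.4432, -0.0513, 0.0796]
ee_rot: [3.135, -0.011, -2.854]
wrist_force: [0.3, -0.5, 0.1]
width: 0.0433
```

Request:
step_arm(
  increments="0 0 1.5 0 0 0; 0 0 1 0 0 0; 0 0 0.6 0 0 0; 0 0 0 0 0 0; 0 0 0 0 0 0",
)

```text
time: 10.45
tool_pos: [0.4484, -0.0526, 0.0552]
ee_rot: [-3.141, 0.001, -2.853]
wrist_force: [-0.6, -0.4, 0.1]
width: 0.0435
```

Run:
```python
from h import *
plan(.4485,-.0533,.031,3.43)
```

```text
turn z -0.0 then shift cm [ 0.01 -0.07  2.42]  at [ 0.4484 -0.0526  0.0552] rot [-3.1411e+00  1.0000e-03 -2.8534e+00] t 10.45 w 0.0435 F [-0.6 -0.4  0.1]
```

Request:
step_arm(
  increments="0 0 1 0 0 0; 0 0 1 0 0 0; 0 0 0.4 0 0 0; 0 0 0 0 0 0; 0 0 0 0 0 0",
)

```text
time: 10.95
tool_pos: [0.4478, -0.0524, 0.0302]
ee_rot: [3.141, -0.0, -2.853]
wrist_force: [0.4, 0.2, -0.4]
width: 0.0435
```

Request:
step_arm(
  increments="0 0 0 0 0 0; 0 0 0 0 0 0",
)

```text
time: 11.15
tool_pos: [0.448, -0.0525, 0.0306]
ee_rot: [-3.142, 0.0, -2.853]
wrist_force: [0.5, -0.5, -0.5]
width: 0.0437
```

Request:
step_arm(
  increments="0 0 0 0 0 0; 0 0 0 0 0 0; 0 0 0 0 0 0; 0 0 -1 0 0 0; 0 0 -3 0 0 0",
  claw=-0.4,
)

```text
time: 11.65
tool_pos: [0.4454, -0.0519, 0.0685]
ee_rot: [3.138, -0.006, -2.853]
wrist_force: [-0.2, -1.4, -0.3]
width: 0.0656
```

Request:
step_arm(
  increments="0 0 -5 0 0 0.145; 0 0 -5 0 0 0.145; 0 0 -5 0 0 0; 0 0 -5 0 0 0; -1 3 -3 0 0 0",
)

```text
time: 12.15
tool_pos: [0.4584, -0.0244, 0.3064]
ee_rot: [-3.139, 0.008, 3.135]
wrist_force: [0.4, -0.4, 0.6]
width: 0.0657
```

Request:
step_arm(
  increments="-1 4 0 0 0 0; -1 3 0 0 0 0; 0 0 0 0 0 0; 0 0 0 0 0 0; 0 0 0 0 0 0",
)

```text
time: 12.65
tool_pos: [0.4778, 0.0467, 0.3007]
ee_rot: [-3.141, -0.0, 3.139]
wrist_force: [-0.9, -0.5, -0.2]
width: 0.0659
```

```bash
python3 w.py w2
python3 - <<'E'
from h import *
cv2.imwrite("pics/top2.png",snapshot("top")[:,:,::-1]);cv2.imwrite("pics/scene2.png",snapshot("scene")[:,:,::-1])
a=cv2.imread("pics/w2.png");b=cv2.imread("pics/scene2.png")
E
```

```text
[0.4777534  0.04669581 0.30067873] [-3.14111145e+00 -3.13164987e-05  3.13889424e+00] 0.06585803991381049 12.65
```

View pics/w2.png

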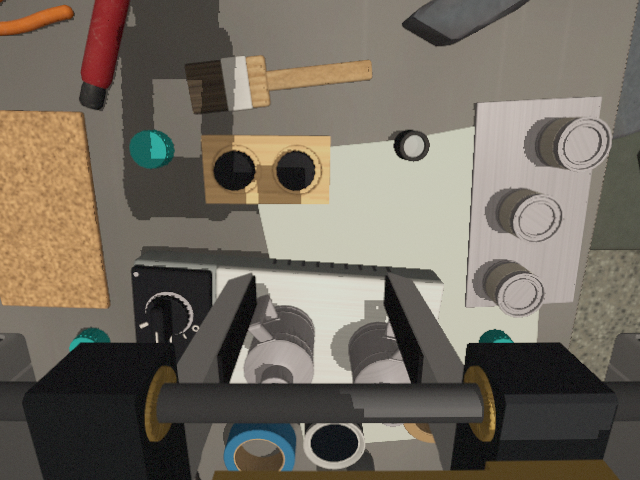

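Request:
step_arm(
  increments="4 1 0 0 0 0; 4 1 0 0 0 0; 2 0 0 0 0 0; 0 0 0 0 0 0; 0 0 0 0 0 0",
  claw=-1,
)

```text
time: 13.3
tool_pos: [0.3784, 0.0672, 0.3008]
ee_rot: [-3.142, 0.002, 3.139]
wrist_force: [-0.2, -0.7, -1.0]
width: 0.094
```

```bash
python3 w.py w3
python3 - <<'E'
from h import *
cv2.imwrite("pics/top3.png",snapshot("top")[:,:,::-1])
a=cv2.imread("pics/w3.png")[230:400,200:460];b=cv2.imread("pics/top3.png")[170:245,225:365]
a=cv2.resize(a,None,fx=3,fy=3,interpolation=cv2.INTER_CUBIC)[:300];b=cv2.resize(b,(780,418),interpolation=cv2.INTER_CUBIC)[:300]
cv2.imwrite("pics/d.png",np.vstack([a,b]))
E
```

```text
[0.3784201  0.06718806 0.30080233] [-3.14158904e+00  1.79141107e-03  3.13879450e+00] 0.09397665820481045 13.3
```

View pics/d.png

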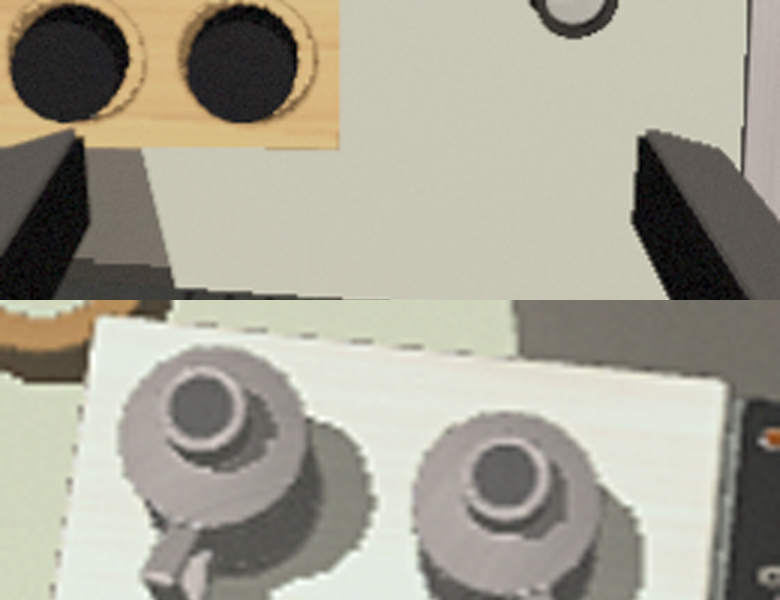

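Run:
```python
from h import *
np.set_printoptions(precision=4,suppress=True)
b=cv2.imread("pics/top3.png")[172:244,236:341]
cv2.imwrite("pics/e.png",cv2.resize(b,None,fx=7.6,fy=7.6,interpolation=cv2.INTER_CUBIC))
T=cam("top"); f=lambda *p:(np.array(p,float)+.5)/5.572-.5+[225,170]
print("neck",onz(T,f((204,108),(508,178)),.181)); print("shoulder",onz(T,f((212,137),(507,205)),.148))
```

```text
neck [[0.6614 0.1158 0.181 ]
 [0.6385 0.0023 0.181 ]]
shoulder [[0.6609 0.1167 0.148 ]
 [0.6379 0.0028 0.148 ]]
```

View pics/e.png

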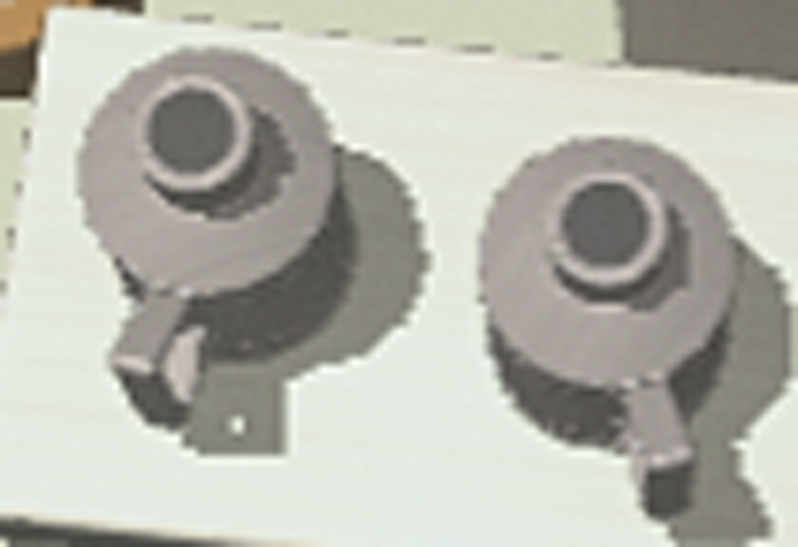

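Run:
```python
from h import *
np.set_printoptions(precision=4,suppress=True)
T=cam("top"); f=lambda *p:(np.array(p,float)+.5)/7.6-.5+[236,172]
p=onz(T,f((136,361),(170,298),(665,459),(649,388)),.162)[:,:2]; print(p)
for c,e,s in (((.661,.1163),p[0],p[1]),((.638,.0025),p[2],p[3])):
    d=e-c; t=np.arctan2(d[1],d[0]); u=d/np.linalg.norm(d); print(np.linalg.norm(d),"handle dir",t,"arm dir",np.arctan2(*(e-s)[::-1]),"grip",np.array(c)+.062*u)
```

```text
[[ 0.6018  0.1304]
 [ 0.6199  0.1222]
 [ 0.5796 -0.0149]
 [ 0.5993 -0.0099]]
0.060890831782903054 handle dir 2.9085646159591736 arm dir 2.7207722114998933 grip [0.6007 0.1306]
0.060945258895688116 handle dir -2.8523595849346344 arm dir -2.8916139160645224 grip [ 0.5786 -0.0152]
```

Run:
```python
from h import *
plan(.5805,-.0146,.20,3.43)
```

```text
turn z -0.291 then shift cm [-17.   -13.58  10.02]  at [0.3788 0.0672 0.3002] rot [ 3.1416e+00 -2.0000e-04  3.1388e+00] t 13.4 w 0.0943 F [0.4 0.9 0.2]
```

Request:
step_arm(
  increments="0 0 0 0 0 -0.14; 0 0 0 0 0 -0.15; -3.5 -2.8 0 0 0 0; -4.5 -3.6 0 0 0 0; -4.5 -3.6 0 0 0 0",
  claw=-0.1,
)

```text
time: 13.9
tool_pos: [0.5146, 0.012, 0.2999]
ee_rot: [3.141, -0.0, -2.854]
wrist_force: [0.7, 0.2, 0.0]
width: 0.057
```

Request:
step_arm(
  increments="-3 -2.4 0 0 0 0; -1.5 -1.2 0 0 0 0; 0 0 4 0 0 0; 0 0 4 0 0 0; 0 0 1.6 0 0 0",
)

```text
time: 14.4
tool_pos: [0.5645, -0.0092, 0.1979]
ee_rot: [3.138, -0.009, -2.854]
wrist_force: [-1.0, 0.2, -0.8]
width: 0.0518
```

Request:
step_arm(
  increments="0 0 0 0 0 0; 0 0 0 0 0 0; 0 0 0 0 0 0",
)

```text
time: 14.7
tool_pos: [0.5669, -0.009, 0.2062]
ee_rot: [-3.14, 0.003, -2.854]
wrist_force: [-0.2, -0.7, 0.0]
width: 0.0515
```

Run:
```python
from h import *
plan(.5805,-.0146,.125,3.43)
```

```text
turn z -0.0 then shift cm [-1.14 -0.93  8.12]  at [ 0.5669 -0.009   0.2062] rot [-3.1404e+00  2.9000e-03 -2.8536e+00] t 14.7 w 0.0515 F [-0.2 -0.7  0. ]
```

Request:
step_arm(
  increments="-1.1 -0.9 0 0 0 0; 0 0 2 0 0 0; 0 0 2 0 0 0; 0 0 0 0 0 0; 0 0 0 0 0 0",
)

```text
time: 15.2
tool_pos: [0.5793, -0.0142, 0.1659]
ee_rot: [-3.141, 0.002, -2.853]
wrist_force: [-0.0, 0.1, 0.7]
width: 0.0516
```

Run:
```python
from h import *
plan(.5805,-.0146,.125,3.43)
cv2.imwrite("pics/s4.png",snapshot("scene")[:,:,::-1])
a=cv2.imread("pics/s4.png")[120:330,240:480]; cv2.imwrite("pics/f.png",cv2.resize(a,None,fx=2.8,fy=2.8,interpolation=cv2.INTER_CUBIC))
```

```text
turn z -0.0 then shift cm [-0.1  -0.07  4.09]  at [ 0.5793 -0.0142  0.1659] rot [-3.1409e+00  1.7000e-03 -2.8534e+00] t 15.2 w 0.0516 F [-0.   0.1  0.7]
```

View pics/f.png

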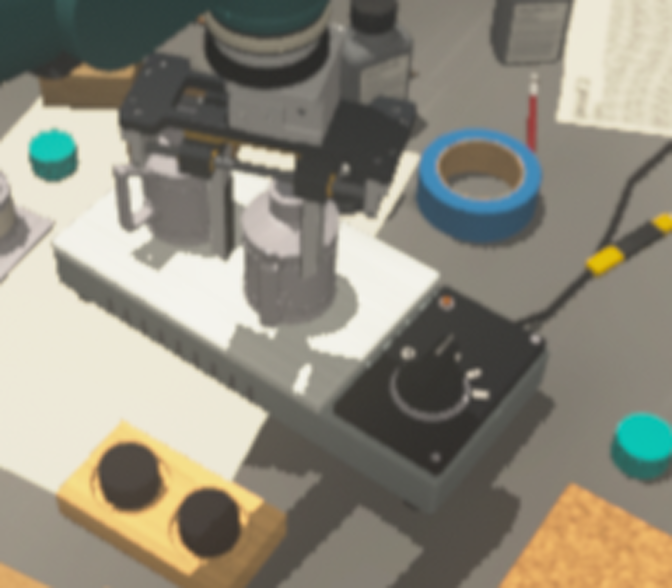

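Request:
step_arm(
  increments="-0.1 0 1.5 0 0 0; 0 0 1.5 0 0 0; 0 0 1 0 0 0; 0 0 0 0 0 0; 0 0 0 0 0 0",
)

```text
time: 15.75
tool_pos: [0.5793, -0.0138, 0.1238]
ee_rot: [3.141, -0.001, -2.853]
wrist_force: [0.5, 0.1, 0.4]
width: 0.0511
```

Request:
step_arm(
  increments="0 0 0 0 0 0; 0 0 0 0 0 0; 0 0 0 0 0 0; 0 0 0 0 0 0; 0 0 0 0 0 0",
  claw=1,
)

```text
time: 16.25
tool_pos: [0.5798, -0.014, 0.1247]
ee_rot: [-3.141, 0.0, -2.853]
wrist_force: [0.4, -0.8, 0.5]
width: 0.0153
```

Request:
step_arm(
  increments="0 0 0 0 0 0; 0 0 0 0 0 0",
)

```text
time: 16.45
tool_pos: [0.5798, -0.014, 0.1247]
ee_rot: [-3.141, 0.0, -2.853]
wrist_force: [-0.5, -0.6, 0.6]
width: 0.014
```

Request:
step_arm(
  increments="0 0 -0.5 0 0 0; 0 0 -1 0 0 0; 0 0 -1.5 0 0 0; 0 0 -1.5 0 0 0; 0 0 -1 0 0 0",
)

```text
time: 16.95
tool_pos: [0.5805, -0.014, 0.1822]
ee_rot: [-3.14, 0.003, -2.853]
wrist_force: [-0.3, -0.8, -3.6]
width: 0.0136
```

Request:
step_arm(
  increments="0 0 -0.7 0 0 0; 0 0 -0.3 0 0 0; 0 0 0 0 0 0; 0 0 0 0 0 0",
)

```text
time: 17.35
tool_pos: [0.5793, -0.0138, 0.1888]
ee_rot: [3.141, -0.001, -2.853]
wrist_force: [-0.6, -0.7, -3.0]
width: 0.014
```

Run:
```python
from h import *
print(get_obs()["wrist_torque"])
plan(.5138,-.3054,.19,2.9)
cv2.imwrite("pics/s5.png",snapshot("scene")[:,:,::-1])
a=cv2.imread("pics/s5.png")[120:330,240:480]; cv2.imwrite("pics/g.png",cv2.resize(a,None,fx=2.8,fy=2.8,interpolation=cv2.INTER_CUBIC))
```

```text
[ 0.0504456   0.22123537 -0.00896451]
turn z 0.53 then shift cm [ -0.61 -29.88  -0.12]  at [ 0.5793 -0.0138  0.1888] rot [ 3.1410e+00 -1.1000e-03 -2.8533e+00] t 17.35 w 0.014 F [-0.6 -0.7 -3. ]
```

View pics/g.png

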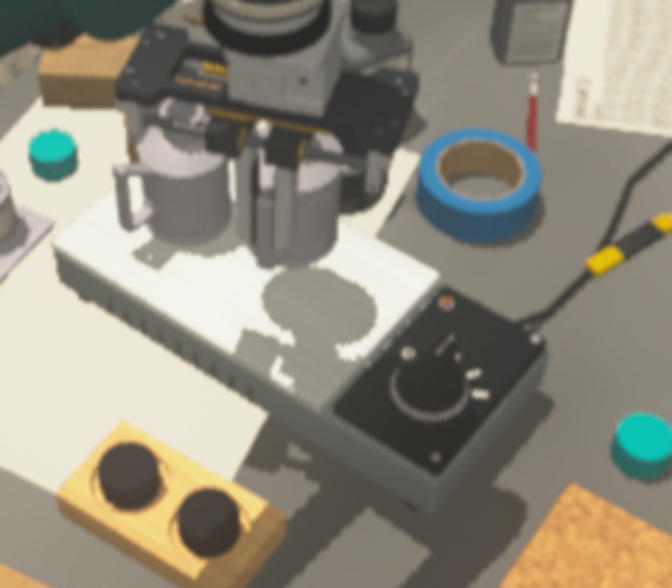

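Request:
step_arm(
  increments="0 0 0 0 0 0.06; 0 0 0 0 0 0.11; 0 0 0 0 0 0.13; 0 0 0 0 0 0.13; 0 0 0 0 0 0.1",
)

```text
time: 17.9
tool_pos: [0.5793, -0.0138, 0.1885]
ee_rot: [3.142, -0.002, 2.895]
wrist_force: [-0.1, -0.9, -4.9]
width: 0.0141
```

Request:
step_arm(
  increments="0 -1 0 0 0 0; 0 -2 0 0 0 0; 0 -3 0 0 0 0; 0 -3 0 0 0 0; 0 -3 0 0 0 0",
)

```text
time: 18.4
tool_pos: [0.5501, -0.1319, 0.189]
ee_rot: [-3.141, -0.001, 2.902]
wrist_force: [0.2, 0.1, -3.8]
width: 0.014
```

Request:
step_arm(
  increments="0 -3 0 0 0 0; 0 -3 0 0 0 0; 0 -3 0 0 0 0; 0 -3 0 0 0 0; 0 -2.5 0 0 0 0",
)

```text
time: 18.9
tool_pos: [0.5149, -0.2733, 0.1889]
ee_rot: [-3.141, -0.001, 2.901]
wrist_force: [-0.1, -0.4, -4.1]
width: 0.0136
```

Request:
step_arm(
  increments="0 -1.5 0 0 0 0; 0 -1 0 0 0 0; 0 0 0 0 0 0; 0 0 0 0 0 0; 0 0 0 0 0 0",
)

```text
time: 19.4
tool_pos: [0.5106, -0.2944, 0.1895]
ee_rot: [3.141, 0.0, 2.901]
wrist_force: [-0.5, -0.3, -4.0]
width: 0.0139
```

Run:
```python
from h import *
plan(.5138,-.3054,.0655,2.9)
```

```text
turn z 0.001 then shift cm [-0.57 -0.99 12.4 ]  at [ 0.5106 -0.2944  0.1895] rot [3.1410e+00 1.0000e-04 2.9015e+00] t 19.4 w 0.0139 F [-0.5 -0.3 -4. ]
```

Request:
step_arm(
  increments="-0.5 -1 1.5 0 0 0; 0 0 2.5 0 0 0; 0 0 2.5 0 0 0; 0 0 2.5 0 0 0; 0 0 1.5 0 0 0",
)

```text
time: 19.9
tool_pos: [0.5114, -0.3053, 0.0806]
ee_rot: [3.14, -0.005, 2.9]
wrist_force: [-0.3, 0.0, -4.3]
width: 0.0137
```

Request:
step_arm(
  increments="0 0 0.7 0 0 0; 0 0 0.3 0 0 0; 0 0 0 0 0 0; 0 0 0 0 0 0; 0 0 0 0 0 0",
)

```text
time: 20.4
tool_pos: [0.5135, -0.3069, 0.076]
ee_rot: [-3.141, 0.003, 2.9]
wrist_force: [0.1, -0.0, -3.3]
width: 0.0138
```

Run:
```python
from h import *
plan(.5138,-.3054,.0645,2.9)
```

```text
turn z -0.0 then shift cm [0.   0.15 1.15]  at [ 0.5135 -0.3069  0.076 ] rot [-3.1406e+00  2.5000e-03  2.8999e+00] t 20.4 w 0.0138 F [ 0.1 -0.  -3.3]
```

Request:
step_arm(
  increments="0 0 0.6 0 0 0; 0 0 0.3 0 0 0; 0 0 0.2 0 0 0; 0 0 0 0 0 0; 0 0 0 0 0 0",
)

```text
time: 20.9
tool_pos: [0.5126, -0.3063, 0.0647]
ee_rot: [-3.141, 0.0, 2.9]
wrist_force: [-3.8, 1.8, 4.6]
width: 0.0139
```

Request:
step_arm(
  increments="0 0 0.1 0 0 0; 0 0 0 0 0 0; 0 0 0 0 0 0",
)

```text
time: 21.2
tool_pos: [0.5126, -0.3063, 0.0647]
ee_rot: [-3.141, 0.001, 2.9]
wrist_force: [-5.8, 2.6, 9.0]
width: 0.0138
```

Request:
step_arm(
  increments="0 0 -0.1 0 0 0; 0 0 0 0 0 0; 0 0 0 0 0 0; 0 0 0 0 0 0; 0 0 -1 0 0 0",
  claw=-0.1,
)

```text
time: 21.7
tool_pos: [0.5117, -0.3056, 0.0717]
ee_rot: [3.14, -0.004, 2.9]
wrist_force: [0.5, 0.6, -0.9]
width: 0.0495
```

Request:
step_arm(
  increments="0 0 -3 0 0 0; 0 0 -4 0 0 0; 0 0 -4 0 0 0; 0 0 -2 0 0 0; 0 0 0 0 0 0",
)

```text
time: 22.2
tool_pos: [0.5146, -0.3077, 0.2091]
ee_rot: [-3.138, 0.009, 2.9]
wrist_force: [1.1, -0.6, 0.4]
width: 0.0519
```

Run:
```python
from h import *
plan(.602,.1302,.2,2.9)
```

```text
turn z -0.0 then shift cm [ 1.99 44.61  0.91]  at [ 0.5146 -0.3077  0.2091] rot [-3.1379  0.0093  2.8999] t 22.2 w 0.0519 F [ 1.1 -0.6  0.4]
```

Request:
step_arm(
  increments="0.2 3 0 0 0 0; 0.2 4.5 0 0 0 0; 0.2 4.5 0 0 0 0; 0.2 4.5 0 0 0 0; 0.2 4.5 0 0 0 0",
)

```text
time: 22.7
tool_pos: [0.5526, -0.0982, 0.2015]
ee_rot: [3.141, -0.003, 2.899]
wrist_force: [0.9, -0.2, -0.7]
width: 0.0517
```

Request:
step_arm(
  increments="0.2 4.5 0 0 0 0; 0.2 4.5 0 0 0 0; 0.2 4.5 0 0 0 0; 0.2 4.5 0 0 0 0; 0.2 3.6 0 0 0 0",
)

```text
time: 23.2
tool_pos: [0.5946, 0.1146, 0.2013]
ee_rot: [-3.141, -0.003, 2.901]
wrist_force: [1.3, -0.1, 1.2]
width: 0.0512
```

Request:
step_arm(
  increments="0 2 0 0 0 0; 0 0 1.5 0 0 0; 0 0 1.5 0 0 0; 0 0 0 0 0 0; 0 0 0 0 0 0",
)

```text
time: 23.7
tool_pos: [0.5992, 0.1299, 0.1717]
ee_rot: [-3.14, -0.003, 2.898]
wrist_force: [-0.1, 0.1, 0.2]
width: 0.0518
```

Run:
```python
from h import *
plan(.602,.1302,.1247,2.9)
```

```text
turn z -0.002 then shift cm [-0.27  0.09  4.7 ]  at [0.5992 0.1299 0.1717] rot [-3.1402e+00 -2.9000e-03  2.8979e+00] t 23.7 w 0.0518 F [-0.1  0.1  0.2]
```

Request:
step_arm(
  increments="-0.2 0 1.5 0 0 0; 0 0 1.5 0 0 0; 0 0 1.2 0 0 0; 0 0 0.4 0 0 0; 0 0 0 0 0 0",
)

```text
time: 24.2
tool_pos: [0.6012, 0.1309, 0.1259]
ee_rot: [-3.141, -0.002, 2.9]
wrist_force: [0.1, 0.5, 0.2]
width: 0.0518
```

Request:
step_arm(
  increments="0 0 0 0 0 0; 0 0 0 0 0 0; 0 0 0 0 0 0; 0 0 0 0 0 0; 0 0 0 0 0 0",
  claw=1,
)

```text
time: 24.7
tool_pos: [0.6022, 0.131, 0.1278]
ee_rot: [3.141, 0.001, 2.9]
wrist_force: [-0.4, 0.6, 0.4]
width: 0.0153
```

Request:
step_arm(
  increments="0 0 0 0 0 0; 0 0 0 0 0 0",
)

```text
time: 24.9
tool_pos: [0.6022, 0.131, 0.1278]
ee_rot: [3.141, 0.001, 2.9]
wrist_force: [-0.3, 0.3, 1.3]
width: 0.0137
```

Request:
step_arm(
  increments="0 0 -0.5 0 0 0; 0 0 -1 0 0 0; 0 0 -1.5 0 0 0; 0 0 -1.5 0 0 0; 0 0 -1.2 0 0 0",
)

```text
time: 25.4
tool_pos: [0.6027, 0.131, 0.1871]
ee_rot: [3.141, 0.003, 2.9]
wrist_force: [-0.5, -0.1, -3.1]
width: 0.0139
```

Request:
step_arm(
  increments="0 0 -0.7 0 0 0; 0 0 -0.4 0 0 0; 0 0 0 0 0 0; 0.2 -1 0 0 0 0; 0.5 -2 0 0 0 0",
)

```text
time: 25.9
tool_pos: [0.5874, 0.1036, 0.1941]
ee_rot: [-3.141, -0.002, 2.902]
wrist_force: [-0.4, -0.2, -2.8]
width: 0.0134
```

Request:
step_arm(
  increments="0.7 -3 0 0 0 0; 0.7 -3 0 0 0 0; 0.7 -3 0 0 0 0; 0.7 -3 0 0 0 0; 0.7 -3 0 0 0 0",
)

```text
time: 26.4
tool_pos: [0.5165, -0.0352, 0.1945]
ee_rot: [-3.141, -0.002, 2.9]
wrist_force: [0.6, 0.3, -1.9]
width: 0.014
```

Request:
step_arm(
  increments="0.7 -3 0 0 0 0; 0.7 -3 0 0 0 0; 0.7 -3 0 0 0 0; 0.7 -3 0 0 0 0; 0.7 -3 0 0 0 0",
)

```text
time: 26.9
tool_pos: [0.4465, -0.1722, 0.1946]
ee_rot: [-3.141, -0.002, 2.899]
wrist_force: [0.6, -0.1, -2.6]
width: 0.0138
```

Request:
step_arm(
  increments="0.7 -3 0 0 0 0; 0.7 -3 0 0 0 0; 0.7 -3 0 0 0 0; 0.7 -2.5 0 0 0 0; 0.2 -1 0 0 0 0",
)

```text
time: 27.4
tool_pos: [0.387, -0.2868, 0.1946]
ee_rot: [-3.141, -0.002, 2.896]
wrist_force: [-0.0, 0.1, -2.1]
width: 0.0137
```

Request:
step_arm(
  increments="0.2 -0.6 0 0 0 0; 0 0 0 0 0 0; 0 0 0 0 0 0; 0 0 0 0 0 0",
)

```text
time: 27.8
tool_pos: [0.3863, -0.2897, 0.1955]
ee_rot: [3.141, 0.0, 2.901]
wrist_force: [-0.3, 0.0, -2.3]
width: 0.0137
```

Run:
```python
from h import *
plan(.3838,-.3014,.0675,2.9)
```

```text
turn z 0.001 then shift cm [-0.04 -1.2  12.8 ]  at [ 0.3863 -0.2897  0.1955] rot [3.1412e+00 2.0000e-04 2.9013e+00] t 27.8 w 0.0137 F [-0.3  0.  -2.3]
```

Request:
step_arm(
  increments="0 -1.2 1.5 0 0 0; 0 0 2.5 0 0 0; 0 0 2.5 0 0 0; 0 0 2.5 0 0 0; 0 0 1.5 0 0 0",
)

```text
time: 28.3
tool_pos: [0.3826, -0.3005, 0.0882]
ee_rot: [3.14, -0.003, 2.901]
wrist_force: [-0.3, 0.2, -2.5]
width: 0.0136
```

Request:
step_arm(
  increments="0 0 0.7 0 0 0; 0 0 0.4 0 0 0; 0 0 0 0 0 0; 0 0 0 0 0 0; 0 0 0 0 0 0",
)

```text
time: 28.8
tool_pos: [0.3835, -0.3027, 0.0806]
ee_rot: [-3.141, 0.002, 2.9]
wrist_force: [-0.2, -0.3, -1.6]
width: 0.0138
```

Run:
```python
from h import *
plan(.3838,-.3014,.0675,2.9)
```

```text
turn z -0.0 then shift cm [0.01 0.13 1.31]  at [ 0.3835 -0.3027  0.0806] rot [-3.1405e+00  1.9000e-03  2.8999e+00] t 28.8 w 0.0138 F [-0.2 -0.3 -1.6]
```

Request:
step_arm(
  increments="0 0 0.7 0 0 0; 0 0 0.4 0 0 0; 0 0 0.2 0 0 0; 0 0 0 0 0 0; 0 0 0 0 0 0",
)

```text
time: 29.3
tool_pos: [0.3828, -0.3022, 0.0677]
ee_rot: [-3.141, 0.0, 2.9]
wrist_force: [-4.0, 2.2, 5.8]
width: 0.0139
```

Request:
step_arm(
  increments="0 0 0.1 0 0 0; 0 0 0 0 0 0; 0 0 0 0 0 0",
)

```text
time: 29.6
tool_pos: [0.3828, -0.3022, 0.0677]
ee_rot: [-3.141, 0.0, 2.9]
wrist_force: [-4.4, 3.6, 9.2]
width: 0.0139
```

Request:
step_arm(
  increments="0 0 -0.1 0 0 0; 0 0 0 0 0 0; 0 0 0 0 0 0; 0 0 0 0 0 0; 0 0 -1 0 0 0",
  claw=-0.1,
)

```text
time: 30.1
tool_pos: [0.382, -0.3012, 0.075]
ee_rot: [3.139, -0.003, 2.9]
wrist_force: [-0.3, 0.6, 0.9]
width: 0.05
```

Request:
step_arm(
  increments="0 0 -3 0 0 -0.05; 0 0 -4 0 0 -0.06; 0 0 -4 0 0 -0.06; 0 0 -2 0 0 0; 0 0 0 0 0 0",
)

```text
time: 30.6
tool_pos: [0.3845, -0.3037, 0.2113]
ee_rot: [-3.136, 0.007, 3.07]
wrist_force: [-0.1, 0.3, -0.1]
width: 0.0518
```

Run:
```python
from h import *
a=np.load("pics/w2.npy");W=cam("wrist",dict(tool_pos=a[:3],ee_rot=a[3:]))
im=cv2.imread("pics/w2.png");b=im[255:345,125:220]
cv2.imwrite("pics/k.png",cv2.resize(b,None,fx=6,fy=6,interpolation=cv2.INTER_CUBIC))
plan(.612,-.135,.2,3.07)
```

```text
turn z -0.0 then shift cm [-21.48  18.46   1.13]  at [ 0.3845 -0.3037  0.2113] rot [-3.1357  0.007   3.0698] t 30.6 w 0.0518 F [-0.1  0.3 -0.1]
```

View pics/k.png

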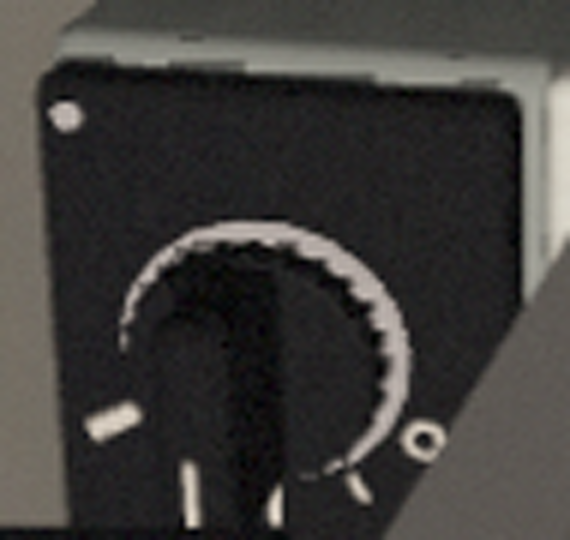

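Run:
```python
from h import *
a=np.load("pics/w2.npy");W=cam("wrist",dict(tool_pos=a[:3],ee_rot=a[3:]))
P=[(.636,-.1363,.108),(.6194,-.1364,.108),(.6341,-.1054,.071),(.6455,-.1204,.071),(.6511,-.1387,.071),(.6441,-.1549,.071),(.6306,-.1696,.071)]
print(((proj(W,P)-[125,255]+.5)*6-.5).round())
f=lambda *p:(np.array(p,float)+.5)/6-.5+[125,255]
print(onz(W,f((190,462),(190,525)),.108),onz(W,f((265,350)),.073), onz(W,f((190,330)),.108))
```

```text
[[199. 553.]
 [187. 475.]
 [424. 442.]
 [356. 492.]
 [270. 516.]
 [187. 485.]
 [107. 426.]]
[[ 0.61673764 -0.13544154  0.108     ]
 [ 0.63002519 -0.13715005  0.108     ]] [[ 0.61231203 -0.13434971  0.073     ]] [[ 0.58967912 -0.13197953  0.108     ]]
```

Request:
step_arm(
  increments="-3 2.6 0 0 0 0; -4 3.4 0 0 0 0; -4 3.4 0 0 0 0; -4 3.4 0 0 0 0; -4 3.4 0 0 0 0",
)

```text
time: 31.1
tool_pos: [0.5767, -0.1585, 0.2044]
ee_rot: [3.141, -0.003, 3.07]
wrist_force: [0.7, -0.7, -0.5]
width: 0.0515
```

Request:
step_arm(
  increments="-2.5 2.2 0 0 0 0; 0 0 2 0 0 0; 0 0 3 0 0 0; 0 0 2 0 0 0; 0 0 0 0 0 0",
)

```text
time: 31.6
tool_pos: [0.5994, -0.1387, 0.1301]
ee_rot: [3.139, -0.011, 3.07]
wrist_force: [-0.2, -0.3, -0.7]
width: 0.0517
```

Request:
step_arm(
  increments="0 0 0 0 0 0; 0 0 0 0 0 0",
)

```text
time: 31.8
tool_pos: [0.6031, -0.1403, 0.1377]
ee_rot: [-3.141, 0.002, 3.07]
wrist_force: [-0.2, 0.2, 0.2]
width: 0.0519
```

Run:
```python
from h import *
plan(.612,-.135,.085,3.07)
```

```text
turn z -0.0 then shift cm [-0.85  0.59  5.27]  at [ 0.6031 -0.1403  0.1377] rot [-3.1412e+00  2.0000e-03  3.0695e+00] t 31.8 w 0.0519 F [-0.2  0.2  0.2]
```

Request:
step_arm(
  increments="-0.8 0.6 0 0 0 0; 0 0 2 0 0 0; 0 0 2 0 0 0; 0 0 0.8 0 0 0; 0 0 0 0 0 0",
)

```text
time: 32.3
tool_pos: [0.6107, -0.1341, 0.0876]
ee_rot: [3.141, -0.002, 3.07]
wrist_force: [-0.4, 0.3, -0.5]
width: 0.0518
```

Request:
step_arm(
  increments="0 0 0 0 0 0; 0 0 0 0 0 0",
)

```text
time: 32.5
tool_pos: [0.6119, -0.1348, 0.0901]
ee_rot: [-3.141, 0.003, 3.07]
wrist_force: [0.3, 0.5, 0.6]
width: 0.0516
```

Run:
```python
from h import *
plan(.612,-.135,.085,3.07)
```

```text
turn z -0.0 then shift cm [-0.01 -0.02  0.51]  at [ 0.6119 -0.1348  0.0901] rot [-3.1411e+00  2.8000e-03  3.0698e+00] t 32.5 w 0.0516 F [0.3 0.5 0.6]
```

Request:
step_arm(
  increments="0 0 0.4 0 0 0; 0 0 0 0 0 0; 0 0 0 0 0 0",
)

```text
time: 32.8
tool_pos: [0.6109, -0.1346, 0.0845]
ee_rot: [3.142, 0.0, 3.07]
wrist_force: [-0.4, 0.0, 0.6]
width: 0.0518
```

Request:
step_arm(
  increments="0 0 0 0 0 0; 0 0 0 0 0 0; 0 0 0 0 0 0; 0 0 0 0 0 0; 0 0 0 0 0 0",
  claw=1,
)

```text
time: 33.3
tool_pos: [0.6109, -0.1347, 0.0845]
ee_rot: [-3.141, 0.0, 3.07]
wrist_force: [-1.1, -3.9, 0.8]
width: 0.015
```

Request:
step_arm(
  increments="0 0 0 0 0 0; 0 0 0 0 0 0",
)

```text
time: 33.5
tool_pos: [0.6109, -0.1348, 0.0845]
ee_rot: [-3.141, 0.0, 3.07]
wrist_force: [0.8, -0.6, -0.6]
width: 0.0149
```

Run:
```python
from h import *
plan(.612,-.135,.085,3.07); print(get_obs()["wrist_torque"],get_obs()["joint_positions"])
```

```text
turn z -0.0 then shift cm [-0.11 -0.01 -0.05]  at [ 0.6109 -0.1348  0.0845] rot [-3.1412e+00  1.0000e-04  3.0696e+00] t 33.5 w 0.0149 F [ 0.8 -0.6 -0.6]
[-0.12179439 -0.02224125  0.00579786] [-3.07603867e-01  3.04199170e-01  1.35795285e+00 -3.61814150e-04
  1.47926357e+00 -1.80640316e+00]
```

Good grip, width 15 mm. Turn counter-clockwise by about 0.53.

Request:
step_arm(
  increments="0 0 0 0 0 -0.1; 0 0 0 0 0 -0.1; 0 0 0 0 0 -0.1; 0 0 0 0 0 -0.1; 0 0 0 0 0 -0.1",
)

```text
time: 34.0
tool_pos: [0.6111, -0.1357, 0.0845]
ee_rot: [-3.14, -0.0, -2.71]
wrist_force: [0.1, -2.5, -0.6]
width: 0.0148
```

Request:
step_arm(
  increments="0 0 0 0 0 -0.03; 0 0 0 0 0 0; 0 0 0 0 0 0; 0 0 0 0 0 0",
)

```text
time: 34.4
tool_pos: [0.6111, -0.1357, 0.0845]
ee_rot: [-3.14, -0.0, -2.685]
wrist_force: [0.9, -5.0, -1.7]
width: 0.0147
```

Run:
```python
from h import *
plan(.612,-.135,.085,3.594); print(get_obs()["wrist_torque"])
```

```text
turn z 0.004 then shift cm [-0.11  0.03 -0.05]  at [ 0.6111 -0.1357  0.0845] rot [-3.1396e+00 -3.0000e-04 -2.6852e+00] t 34.4 w 0.0147 F [ 0.9 -5.  -1.7]
[-0.90248839 -0.15025121 -0.06353878]
```

Request:
step_arm(
  increments="0 0 0 0 0 0; 0 0 0 0 0 0; 0 0 0 0 0 0; 0 0 -2 0 0 0; 0 0 -4 0 0 0",
  claw=-0.1,
)

```text
time: 34.9
tool_pos: [0.6083, -0.133, 0.1404]
ee_rot: [3.134, -0.006, -2.683]
wrist_force: [0.4, -0.6, -1.1]
width: 0.0501
```

Request:
step_arm(
  increments="0 0 -5 0 0 0.14; 0 0 -5 0 0 0.14; 0 0 -3 0 0 0.14; 2 3 0 0 0 0.034; 4 4.5 0 0 0 0",
  claw=-1,
)

```text
time: 35.4
tool_pos: [0.5573, -0.068, 0.2751]
ee_rot: [3.141, 0.002, -3.14]
wrist_force: [-0.1, -0.2, 0.3]
width: 0.0884
```

Request:
step_arm(
  increments="4 4.5 0 0 0 0; 4 4.5 0 0 0 0; 4 4.5 0 0 0 0; 4 4.5 0 0 0 0; 2 3 0 0 0 0",
)

```text
time: 35.9
tool_pos: [0.4002, 0.1128, 0.2751]
ee_rot: [3.14, 0.001, -3.136]
wrist_force: [0.5, 0.5, -0.5]
width: 0.0938
```

Request:
step_arm(
  increments="0 0 0 0 0 0; 0 0 0 0 0 0; 0 0 0 0 0 0",
)

```text
time: 36.2
tool_pos: [0.4032, 0.1103, 0.2744]
ee_rot: [-3.141, -0.0, -3.138]
wrist_force: [0.8, -0.2, 0.3]
width: 0.0939
```

Run:
```python
from h import *
print(get_obs()["tool_pos"])
im=snapshot("top")[:,:,::-1];cv2.imwrite("pics/top6.png",im)
b=im[180:265,350:485]; a=im[200:340,145:400]
b=cv2.resize(b,None,fx=5.9,fy=5.9,interpolation=cv2.INTER_CUBIC)[:,:797]
cv2.imwrite("pics/l.png",b)
```

```text
[0.4031948  0.11027932 0.27435157]
```

View pics/top6.png

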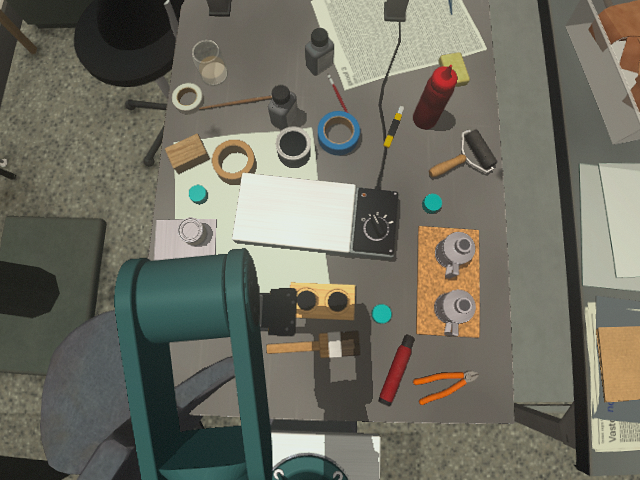

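```bash
python3 w.py w7
python3 - <<'E'
from h import *
np.set_printoptions(precision=4,suppress=True)
T=cam("top")
for n in ("top0","top6"):
    im=cv2.imread(f"pics/{n}.png"); g=cv2.resize(cv2.cvtColor(im,6)[205:245,355:400],None,fx=8,fy=8,interpolation=cv2.INTER_CUBIC)
    k,l,s,c=cv2.connectedComponentsWithStats((g>110).astype(np.uint8))
    for i in range(1,k):
        if s[i,4]>25:
            w=onz(T,[(c[i]+.5)/8-.5+[355,205]],.071)[0]; print(n,s[i],w, "ang",np.arctan2(w[1]+.135,w[0]-.612).round(3),"r",np.hypot(w[1]+.135,w[0]-.612).round(4))
tins=[(.5985,.2935,.054),(.5022,.2985,.054),(.4169,.3378,.054)]
a=np.load("pics/w2.npy");print(proj(cam("wrist",dict(tool_pos=a[:3],ee_rot=a[3:])),tins))
a=np.load("pics/w7.npy");W=cam("wrist",dict(tool_pos=a[:3],ee_rot=a[3:]));print(proj(W,tins))
g=cv2.medianBlur(cv2.imread("pics/w7.png",0),3)
c=cv2.HoughCircles(g,cv2.HOUGH_GRADIENT,1.2,30,param1=120,param2=28,minRadius=20,maxRadius=42)[0]
for q in c:
    w=onz(W,[q[:2]],.054)[0]
    if .22<w[1]<.42: print(q,w)
E
```

```text
[0.40332154 0.11004762 0.27421873] [-3.14148156e+00 -5.66364855e-04 -3.13879938e+00] 0.09409942580727823 36.25
top0 [  0   0  13  95 711] [ 0.6571 -0.0872  0.071 ] ang 0.815 r 0.0658
top0 [173  56  17  14 182] [ 0.6516 -0.1383  0.071 ] ang -0.082 r 0.0398
top0 [111  74  17  15 201] [ 0.6454 -0.1205  0.071 ] ang 0.41 r 0.0364
top0 [184  79  16  64 808] [ 0.6372 -0.1415  0.071 ] ang -0.253 r 0.026
top0 [226  78  30  26 459] [ 0.6438 -0.1556  0.071 ] ang -0.576 r 0.0379
top0 [135  96  16   6  70] [ 0.6404 -0.1276  0.071 ] ang 0.256 r 0.0293
top0 [112 103  17   9 121] [ 0.6376 -0.121   0.071 ] ang 0.501 r 0.0292
top0 [ 51 104  31  21 358] [ 0.6354 -0.1047  0.071 ] ang 0.913 r 0.0383
top0 [  68  117  142  170 3414] [ 0.6029 -0.1195  0.071 ] ang 2.103 r 0.018
top0 [269 127  38  22 572] [ 0.6303 -0.1692  0.071 ] ang -1.079 r 0.0388
top0 [258 207  13  13 125] [ 0.608  -0.1622  0.071 ] ang -1.717 r 0.0275
top0 [217 222  46  51 694] [ 0.5975 -0.156   0.071 ] ang -2.175 r 0.0256
top6 [  0   0  14  99 896] [ 0.6562 -0.0874  0.071 ] ang 0.823 r 0.065
top6 [170  55  21  27 423] [ 0.6499 -0.138   0
[... 353 characters left out ...]
 0.6044 -0.1201  0.071 ] ang 2.041 r 0.0167
top6 [209 102  13   9  77] [ 0.6388 -0.1482  0.071 ] ang -0.457 r 0.0298
top6 [227 114  13  10  97] [ 0.6354 -0.1534  0.071 ] ang -0.666 r 0.0298
top6 [267 126  41  24 662] [ 0.6303 -0.1691  0.071 ] ang -1.079 r 0.0387
top6 [257 175  14  11 129] [ 0.6176 -0.1622  0.071 ] ang -1.367 r 0.0278
top6 [257 205  15  16 188] [ 0.6081 -0.1622  0.071 ] ang -1.714 r 0.0275
top6 [248 229  15  14 155] [ 0.6012 -0.1597  0.071 ] ang -1.981 r 0.027
[[520.4313 294.6089]
 [536.8605 218.7634]
 [583.9783 143.6072]]
[[469.6903 360.74  ]
 [483.8327 288.3169]
 [529.4627 216.1652]]
[474.6  277.8   27.68] [0.4892 0.2863 0.054 ]
[532.2  219.    28.64] [0.4201 0.3413 0.054 ]
```

View pics/w7.png

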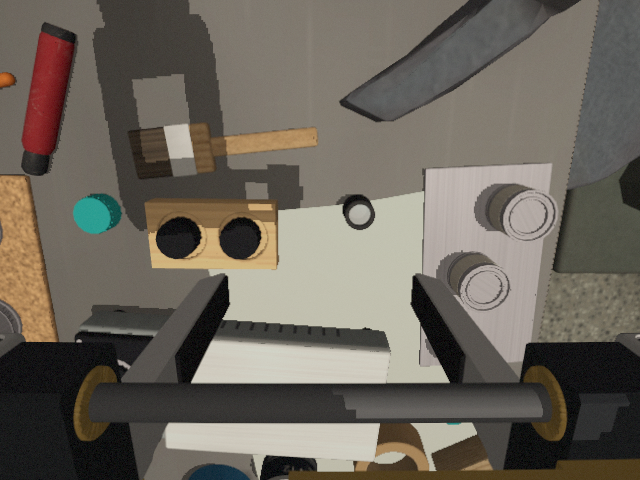

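Request:
step_arm(
  increments="-2 3.8 0 0 0 0; -2 3.8 0 0 0 0; -2 3.8 0 0 0 0; -2 3.8 0 0 0 0; -1.9 3.6 0 0 0 0",
  claw=-1,
)

```text
time: 36.8
tool_pos: [0.5027, 0.2999, 0.2735]
ee_rot: [-3.141, -0.001, -3.139]
wrist_force: [0.9, -0.0, 0.3]
width: 0.0941
```

Request:
step_arm(
  increments="0 0 4 0 0 0; 0 0 5 0 0 0; 0 0 5 0 0 0; 0 0 2 0 0 0; 0 0 0 0 0 0",
)

```text
time: 37.3
tool_pos: [0.499, 0.2968, 0.1086]
ee_rot: [-3.137, -0.01, -3.139]
wrist_force: [0.5, 0.3, 0.4]
width: 0.0941
```

Request:
step_arm(
  increments="0 0 0 0 0 0; 0 0 0 0 0 0",
)

```text
time: 37.5
tool_pos: [0.5029, 0.2994, 0.1171]
ee_rot: [3.14, 0.004, -3.138]
wrist_force: [0.8, 0.4, -0.4]
width: 0.0941
```

```bash
cat > t.py <<'E'
import sys
from h import *
o=get_obs(); im=snapshot("wrist")[:,:,::-1]; W=cam("wrist",o)
tins=[(.5985,.2935,.054),(.5022,.2985,.054),(.4169,.3378,.054)]
print("expected px",proj(W,tins).round(0).tolist())
g=cv2.medianBlur(np.ascontiguousarray(im[:,:,1]),3)
c=cv2.HoughCircles(g,cv2.HOUGH_GRADIENT,1.2,20,param1=120,param2=25,minRadius=20,maxRadius=75)
for q in ([] if c is None else c[0]):
    w=onz(W,[q[:2]],.054)[0]; print(q,w.round(4))
plan(*map(float,sys.argv[1:5]))
E
python3 t.py .5022 .2985 .016 3.14
```

```text
expected px [[312.0, 371.0], [319.0, 249.0], [383.0, 116.0]]
[383.40002 115.8      33.32   ] [0.4168 0.3378 0.054 ]
[357.      117.00001  42.2    ] [0.4175 0.3217 0.054 ]
[318.6      238.20001   52.280003] [0.4949 0.2985 0.054 ]
[312.6      345.        39.559998] [0.5764 0.2943 0.054 ]
[313.80002  385.80002   48.800003] [0.6118 0.2952 0.054 ]
[405.00003  100.200005  60.92    ] [0.4077 0.3504 0.054 ]
[301.80002 366.6      61.04   ] [0.5948 0.2863 0.054 ]
[378.6       94.200005  53.120003] [0.4044 0.3343 0.054 ]
[106.200005 125.4       22.76    ] [0.4226 0.1675 0.054 ]
[234.6  330.6   59.72] [0.5647 0.2382 0.054 ]
[508.2     413.40002  58.04   ] [0.6379 0.4472 0.054 ]
[402.6  360.6   62.36] [0.5896 0.361  0.054 ]
[298.2  402.6   61.04] [0.6273 0.2832 0.054 ]
[312.6     449.40002  22.52   ] [0.673  0.2941 0.054 ]
[397.80002 330.6      66.32   ] [0.5644 0.3558 0.054 ]
[385.80002 348.6      42.32   ] [0.5794 0.3479 0.054 ]
[120.600006 107.4       39.920002] [0.4121 0.1779 0.054 ]
[376.2     136.20001  24.92   ] [0.4288 0.3339 0.054 ]
[322.2  364.2   26.24] [0.5927 0.3014 0.054 ]
[525.   396.6   35.36] [0.6222 0.4579 0.054 ]
[402.6 127.8  23.6] [0.4238 0.35   0.054 ]
[576.60004 401.40002  59.72   ] [0.6271 0.4994 0.054 ]
[309.       257.40002   26.960001] [0.5085 0.292  0.054 ]
[333.   252.6   32.84] [0.505  0.3082 0.054 ]
[252.6     251.40001  35.84   ] [0.5044 0.2541 0.054 ]
[363.  348.6  23.6] [0.5794 0.3312 0.054 ]
[287.40002  348.6       28.880001] [0.5795 0.2759 0.054 ]
[413.40002 443.40002  20.84   ] [0.667 0.375 0.054]
turn z 0.005 then shift cm [ 0.07 -0.11 10.14]  at [0.5029 0.2996 0.1174] rot [ 3.1394  0.0046 -3.1381] t 37.55 w 0.0939 F [ 0.2 -0.4  0.3]
```

Request:
step_arm(
  increments="0 -0.1 3 0 0 0; 0 0 3 0 0 0; 0 0 2.5 0 0 0; 0 0 1 0 0 0; 0 0 0 0 0 0",
)

```text
time: 38.05
tool_pos: [0.5008, 0.298, 0.0193]
ee_rot: [-3.141, -0.001, -3.137]
wrist_force: [0.4, 0.4, -0.1]
width: 0.0946
```

Request:
step_arm(
  increments="0 0 0 0 0 0; 0 0 0 0 0 0; 0 0 0 0 0 0; 0 0 0 0 0 0; 0 0 0 0 0 0",
  claw=1,
)

```text
time: 38.55
tool_pos: [0.5016, 0.2991, 0.0205]
ee_rot: [3.139, 0.002, -3.137]
wrist_force: [-0.9, 1.9, 2.6]
width: 0.0596
```

Request:
step_arm(
  increments="0 0 0 0 0 0; 0 0 0 0 0 0",
)

```text
time: 38.75
tool_pos: [0.5016, 0.2991, 0.0205]
ee_rot: [3.14, 0.002, -3.137]
wrist_force: [-0.7, 2.9, 4.3]
width: 0.0597
```

Request:
step_arm(
  increments="0 0 -1 0 0 0; 0 0 -3 0 0 0; 0 0 -4 0 0 0; 0 0 -4 0 0 0; 0 0 -1 0 0 0",
)

```text
time: 39.25
tool_pos: [0.5031, 0.2986, 0.1547]
ee_rot: [3.139, 0.008, -3.138]
wrist_force: [0.2, 0.1, -1.5]
width: 0.0597
```

Request:
step_arm(
  increments="-1 -2.5 0 0 0 0; -1.7 -4 0 0 0 0; -1.7 -4 0 0 0 0; -1.7 -4 0 0 0 0; -1.7 -4 0 0 0 0",
)

```text
time: 39.75
tool_pos: [0.5789, 0.1115, 0.1469]
ee_rot: [-3.141, -0.004, -3.137]
wrist_force: [0.4, 1.0, -2.3]
width: 0.0594
```

Request:
step_arm(
  increments="-1.7 -4 0 0 0 0; -1.7 -4 0 0 0 0; -1.7 -4 0 0 0 0; -1.1 -3 0 0 0 0; 0 0 0 0 0 0",
)

```text
time: 40.25
tool_pos: [0.6419, -0.0412, 0.1459]
ee_rot: [-3.14, -0.005, 3.14]
wrist_force: [-0.9, 0.8, -2.4]
width: 0.0596
```

Request:
step_arm(
  increments="0 0 0 0 0 0; 0 0 0 0 0 0",
)

```text
time: 40.45
tool_pos: [0.6414, -0.0353, 0.148]
ee_rot: [3.141, -0.003, -3.137]
wrist_force: [0.3, 0.4, -3.1]
width: 0.0595
```

Run:
```python
from h import *
plan(.6413,-.0358,.0855,3.14)
```

```text
turn z 0.007 then shift cm [ 0.01 -0.05  6.25]  at [ 0.6414 -0.0353  0.148 ] rot [ 3.1408e+00 -2.8000e-03 -3.1366e+00] t 40.45 w 0.0595 F [ 0.3  0.4 -3.1]
```

Request:
step_arm(
  increments="0 0 2 0 0 0; 0 0 2 0 0 0; 0 0 1.3 0 0 0; 0 0 0.4 0 0 0; 0 0 0 0 0 0",
)

```text
time: 40.95
tool_pos: [0.6418, -0.0355, 0.0918]
ee_rot: [3.141, -0.001, -3.136]
wrist_force: [-0.4, -0.0, -1.3]
width: 0.0595
```

Request:
step_arm(
  increments="0 0 0 0 0 0; 0 0 0 0 0 0",
)

```text
time: 41.15
tool_pos: [0.6432, -0.0363, 0.094]
ee_rot: [-3.141, 0.003, -3.137]
wrist_force: [0.2, 0.1, -1.5]
width: 0.0595
```

Run:
```python
from h import *
plan(.6413,-.0358,.0850,3.14)
```

```text
turn z 0.006 then shift cm [0.19 0.05 0.9 ]  at [ 0.6432 -0.0363  0.094 ] rot [-3.1413e+00  2.5000e-03 -3.1372e+00] t 41.15 w 0.0595 F [ 0.2  0.1 -1.5]
```

Request:
step_arm(
  increments="0.1 0 0.5 0 0 0; 0 0 0.3 0 0 0; 0 0 0.1 0 0 0; 0 0 0 0 0 0; 0 0 0 0 0 0",
)

```text
time: 41.65
tool_pos: [0.6415, -0.0364, 0.0844]
ee_rot: [-3.141, 0.001, -3.137]
wrist_force: [-2.0, -0.1, 4.7]
width: 0.0594
```

Request:
step_arm(
  increments="0 0 0.1 0 0 0; 0 0 0 0 0 0; 0 0 0 0 0 0",
)

```text
time: 41.95
tool_pos: [0.6415, -0.0364, 0.0844]
ee_rot: [-3.141, 0.001, -3.137]
wrist_force: [-4.2, 0.4, 7.9]
width: 0.0596
```

Request:
step_arm(
  increments="0 0 -0.1 0 0 0; 0 0 0 0 0 0; 0 0 0 0 0 0; 0 0 -2 0 0 0; 0 0 -4 0 0 0",
  claw=-0.6,
)

```text
time: 42.45
tool_pos: [0.6388, -0.0359, 0.1386]
ee_rot: [3.14, -0.01, -3.137]
wrist_force: [0.7, -0.9, -0.3]
width: 0.0753
```

Request:
step_arm(
  increments="0.5 3 -2 0 0 0; 0.5 4 0 0 0 0; 0.5 4 0 0 0 0; 0.5 4 0 0 0 0; 0.5 4 0 0 0 0",
  claw=-1,
)

```text
time: 42.95
tool_pos: [0.6153, 0.1551, 0.163]
ee_rot: [3.141, -0.0, -3.138]
wrist_force: [0.3, 0.2, -0.0]
width: 0.0943
```

Request:
step_arm(
  increments="0.5 4 0 0 0 0; 0.5 4 0 0 0 0; 0.5 4 0 0 0 0; 0.3 2 0 0 0 0; 0 0 0 0 0 0",
)

```text
time: 43.45
tool_pos: [0.596, 0.2965, 0.1625]
ee_rot: [3.141, -0.001, -3.133]
wrist_force: [1.2, 0.1, 0.5]
width: 0.0938
```

Request:
step_arm(
  increments="0 0 0 0 0 0; 0 0 0 0 0 0; 0 0 0 0 0 0",
)

```text
time: 43.75
tool_pos: [0.5976, 0.2919, 0.1635]
ee_rot: [-3.141, 0.0, -3.14]
wrist_force: [-0.6, -0.3, -0.8]
width: 0.0938
```

```bash
cat > t.py <<'E'
import sys
from h import *
# tin tops: circles whose size fits 60 mm at z=.054, near each expected spot
o=get_obs(); im=snapshot("wrist")[:,:,::-1]; W=cam("wrist",o); cv2.imwrite(f"pics/t{int(o['time']*100)}.png",im)
z=float(sys.argv[5]) if len(sys.argv)>5 else .054
g=cv2.GaussianBlur(np.ascontiguousarray(im[:,:,1]),(3,3),0)
c=cv2.HoughCircles(g,cv2.HOUGH_GRADIENT_ALT,1.5,15,param1=200,param2=.7,minRadius=15,maxRadius=80)
for q in ([] if c is None else c[0]):
    w=onz(W,[q[:2],q[:2]+[q[2],0]],z); r=np.linalg.norm(w[1]-w[0])
    if w[0][1]>.2 and .018<r<.035: print(q.round(0),w[0].round(4),"r",r.round(4))
for P in [(.5985,.2935,z),(.4169,.3378,z)]: print("exp",proj(W,P).round())
plan(*map(float,sys.argv[1:5]))
E
python3 t.py .5985 .2935 .016 3.14
```

```text
[324. 232.  34.] [0.5987 0.295  0.054 ] r 0.0266
[322. 326.  22.] [0.6813 0.2942 0.054 ] r 0.0188
exp [[322. 232.]]
exp [[390. -31.]]
turn z 0.004 then shift cm [-0.1   0.14 14.76]  at [0.5975 0.2921 0.1636] rot [-3.1415e+00  2.0000e-04 -3.1394e+00] t 43.8 w 0.094 F [ 0.5  0.2 -0.3]
```

Request:
step_arm(
  increments="-0.1 0.3 3 0 0 0; 0 0 4 0 0 0; 0 0 4 0 0 0; 0 0 2 0 0 0; 0 0 0.9 0 0 0",
)

```text
time: 44.3
tool_pos: [0.5964, 0.2948, 0.021]
ee_rot: [-3.139, -0.005, -3.139]
wrist_force: [-0.7, -0.2, -0.2]
width: 0.094
```

Request:
step_arm(
  increments="0 0 0 0 0 0; 0 0 0 0 0 0; 0 0 0 0 0 0",
)

```text
time: 44.6
tool_pos: [0.5996, 0.297, 0.0271]
ee_rot: [3.14, 0.004, -3.138]
wrist_force: [0.3, -0.1, 0.2]
width: 0.0939
```

Request:
step_arm(
  increments="0 0 0.2 0 0 0; 0 0 0 0 0 0; 0 0 0 0 0 0; 0 0 0 0 0 0; 0 0 0 0 0 0",
  claw=1,
)

```text
time: 45.1
tool_pos: [0.598, 0.2964, 0.0226]
ee_rot: [-3.141, 0.0, -3.137]
wrist_force: [0.3, -1.3, -0.1]
width: 0.0595
```

Request:
step_arm(
  increments="0 0 0 0 0 0; 0 0 0 0 0 0",
)

```text
time: 45.3
tool_pos: [0.598, 0.2964, 0.0226]
ee_rot: [-3.141, 0.0, -3.137]
wrist_force: [-0.5, -0.9, 1.7]
width: 0.0593
```

Request:
step_arm(
  increments="0 0 -1 0 0 0; 0 0 -3 0 0 0; 0 0 -4 0 0 0; 0 0 -4 0 0 0; 0 0 -1 0 0 0",
)

```text
time: 45.8
tool_pos: [0.6005, 0.2977, 0.1593]
ee_rot: [3.137, 0.01, -3.137]
wrist_force: [0.1, 0.7, -1.3]
width: 0.0594
```

Request:
step_arm(
  increments="-0.5 -2.5 0 0 0 0; -0.8 -4 0 0 0 0; -0.8 -4 0 0 0 0; -0.8 -4 0 0 0 0; -0.8 -4 0 0 0 0",
)

```text
time: 46.3
tool_pos: [0.635, 0.1103, 0.1504]
ee_rot: [3.142, -0.003, -3.137]
wrist_force: [1.6, -0.1, -1.8]
width: 0.0594
```

Request:
step_arm(
  increments="-0.8 -4 0 0 0 0; -0.4 -1.9 0 0 0 0; 0 0 0 0 0 0; 0 0 0 0 0 0; 0 0 0 0 0 0",
)

```text
time: 46.8
tool_pos: [0.6476, 0.0546, 0.152]
ee_rot: [3.141, -0.001, -3.135]
wrist_force: [-0.3, 0.9, -1.6]
width: 0.0596
```

Run:
```python
from h import *
plan(.6475,.052,.0876,3.14)
```

```text
turn z 0.008 then shift cm [ 0.01 -0.26  6.44]  at [0.6476 0.0546 0.152 ] rot [ 3.1405e+00 -9.0000e-04 -3.1355e+00] t 46.8 w 0.0596 F [-0.3  0.9 -1.6]
```

Request:
step_arm(
  increments="0 -0.2 2 0 0 0; 0 0 2 0 0 0; 0 0 1.5 0 0 0; 0 0 0 0 0 0; 0 0 0 0 0 0",
)

```text
time: 47.3
tool_pos: [0.6479, 0.0517, 0.0975]
ee_rot: [3.141, -0.0, -3.136]
wrist_force: [0.3, 0.7, -0.9]
width: 0.0598
```

Request:
step_arm(
  increments="0 0 0.5 0 0 0; 0 0 0.3 0 0 0; 0 0 0.2 0 0 0; 0 0 0 0 0 0; 0 0 0 0 0 0",
)

```text
time: 47.8
tool_pos: [0.6481, 0.0507, 0.0876]
ee_rot: [3.142, 0.0, -3.138]
wrist_force: [0.4, -0.4, -2.0]
width: 0.0592
```

Request:
step_arm(
  increments="0 0 0 0 0 0; 0 0 0 0 0 0",
)

```text
time: 48.0
tool_pos: [0.6482, 0.0507, 0.0877]
ee_rot: [3.142, 0.0, -3.137]
wrist_force: [0.7, 0.3, -1.8]
width: 0.0594
```

Request:
step_arm(
  increments="0 0 0.2 0 0 0; 0 0 0 0 0 0; 0 0 0 0 0 0",
)

```text
time: 48.3
tool_pos: [0.6485, 0.0508, 0.0866]
ee_rot: [3.142, 0.002, -3.137]
wrist_force: [-1.1, -0.2, 2.6]
width: 0.0593
```

Request:
step_arm(
  increments="0 0 0 0 0 0; 0 0 0 0 0 0; 0 0 0 0 0 0; 0 0 -2 0 0 0; 0 0 -4 0 0 0",
  claw=-0.6,
)

```text
time: 48.8
tool_pos: [0.6453, 0.0508, 0.1409]
ee_rot: [3.141, -0.01, -3.137]
wrist_force: [-0.9, -0.6, 0.1]
width: 0.0754
```

Request:
step_arm(
  increments="2 2.5 -2 0 0 0; 3 3.7 0 0 0 0; 3 3.7 0 0 0 0; 3 3.7 0 0 0 0; 3 3.7 0 0 0 0",
  claw=-1,
)

```text
time: 49.3
tool_pos: [0.506, 0.2243, 0.1654]
ee_rot: [3.141, 0.0, -3.138]
wrist_force: [0.6, 1.0, 0.5]
width: 0.0938
```

Request:
step_arm(
  increments="3 3.7 0 0 0 0; 3 3.7 0 0 0 0; 2 2.7 0 0 0 0; 1.1 1.3 0 0 0 0; 0 0 0 0 0 0",
)

```text
time: 49.8
tool_pos: [0.4143, 0.3384, 0.1655]
ee_rot: [3.141, -0.0, -3.133]
wrist_force: [0.3, -0.6, -0.5]
width: 0.0939
```

Request:
step_arm(
  increments="0 0 0 0 0 0; 0 0 0 0 0 0; 0 0 0 0 0 0",
)

```text
time: 50.1
tool_pos: [0.4167, 0.3358, 0.1654]
ee_rot: [-3.141, 0.0, -3.139]
wrist_force: [-0.2, 1.0, 0.3]
width: 0.0937
```

```bash
python3 t.py .4169 .3378 .018 3.14
```

```text
[322. 228.  36.] [0.4146 0.3377 0.054 ] r 0.0288
[322. 228.  28.] [0.4146 0.3377 0.054 ] r 0.022
[603. 182.  31.] [0.3767 0.5547 0.054 ] r 0.0245
[284. 459.  20.] [0.6478 0.3008 0.054 ] r 0.0198
exp [[274. 418.]]
exp [[323. 231.]]
turn z 0.004 then shift cm [-0.03  0.19 14.74]  at [0.4166 0.3359 0.1654] rot [-3.1414 -0.     -3.1393] t 50.15 w 0.0942 F [-0.2 -1.   0.3]
```

T3 is where expected (0.416, 0.338).

Request:
step_arm(
  increments="0.1 0.1 3 0 0 0; 0 0 4 0 0 0; 0 0 4 0 0 0; 0 0 2 0 0 0; 0 0 1.1 0 0 0",
)

```text
time: 50.65
tool_pos: [0.4138, 0.3362, 0.0217]
ee_rot: [-3.139, -0.004, -3.139]
wrist_force: [0.1, 0.2, 0.5]
width: 0.0943
```

Request:
step_arm(
  increments="0 0 0.3 0 0 0; 0 0 0 0 0 0; 0 0 0 0 0 0; 0 0 0 0 0 0",
)

```text
time: 51.05
tool_pos: [0.4159, 0.3385, 0.0232]
ee_rot: [3.14, 0.003, -3.137]
wrist_force: [-0.3, 0.8, 0.1]
width: 0.0938
```

Request:
step_arm(
  increments="0 0 0 0 0 0; 0 0 0 0 0 0; 0 0 0 0 0 0; 0 0 0 0 0 0; 0 0 0 0 0 0",
  claw=1,
)

```text
time: 51.55
tool_pos: [0.4148, 0.338, 0.0215]
ee_rot: [3.141, 0.0, -3.137]
wrist_force: [-0.2, 1.2, 0.1]
width: 0.0598
```

Request:
step_arm(
  increments="0 0 0 0 0 0; 0 0 0 0 0 0",
)

```text
time: 51.75
tool_pos: [0.4148, 0.338, 0.0215]
ee_rot: [3.141, 0.0, -3.137]
wrist_force: [-0.6, 1.5, -0.3]
width: 0.0596
```

Request:
step_arm(
  increments="0 0 -1 0 0 0; 0 0 -3 0 0 0; 0 0 -4 0 0 0; 0 0 -4 0 0 0; 0 0 -2 0 0 0",
)

```text
time: 52.25
tool_pos: [0.416, 0.3384, 0.1661]
ee_rot: [3.139, 0.005, -3.137]
wrist_force: [0.7, -0.3, -1.8]
width: 0.0598
```

```bash
cat > c.py <<'E'
from h import *
im=snapshot("top")[:,:,::-1]; cv2.imwrite("pics/topc.png",im); T=cam("top")
r=cv2.resize(im[165:275,220:365],None,fx=4,fy=4,interpolation=cv2.INTER_CUBIC)
c=cv2.HoughCircles(cv2.GaussianBlur(np.ascontiguousarray(r[:,:,1]),(5,5),0),cv2.HOUGH_GRADIENT_ALT,1.5,15,param1=150,param2=.6,minRadius=35,maxRadius=75)
for q in ([] if c is None else c[0]):
    p=(q[:2]+.5)/4-.5+[220,165]; w=onz(T,[p,p+[q[2]/4,0]],.118); print(w[0].round(4),"r",np.linalg.norm(w[1]-w[0]).round(4))
E
python3 c.py
```

```text
[0.6496 0.0493 0.118 ] r 0.0284
[ 0.6433 -0.0356  0.118 ] r 0.029
[0.6496 0.0493 0.118 ] r 0.0226
[ 0.6433 -0.0356  0.118 ] r 0.0228
```

Request:
step_arm(
  increments="-2 -1.6 0 0 0 0; -3.5 -2.9 0 0 0 0; -3.5 -2.9 0 0 0 0; -3.5 -2.9 0 0 0 0; -3.5 -2.9 0 0 0 0",
)

```text
time: 52.8
tool_pos: [0.5758, 0.2049, 0.1602]
ee_rot: [-3.141, -0.002, -3.137]
wrist_force: [0.2, 1.1, -1.5]
width: 0.0597
```

Request:
step_arm(
  increments="-3.5 -2.9 0 0 0 0; -3 -2.5 0 0 0 0; -1.4 -1.2 0 0 0 0; 0 0 0 0 0 0; 0 0 0 0 0 0",
)

```text
time: 53.3
tool_pos: [0.6539, 0.1407, 0.16]
ee_rot: [3.141, -0.003, -3.138]
wrist_force: [-0.1, 0.2, -1.6]
width: 0.0598
```

Request:
step_arm(
  increments="0 0 0 0 0 0; 0 0 0 0 0 0",
)

```text
time: 53.5
tool_pos: [0.6538, 0.1419, 0.1616]
ee_rot: [3.141, -0.0, -3.136]
wrist_force: [-0.6, 0.5, -2.2]
width: 0.0593
```

Run:
```python
from h import *
plan(.6537,.1398,.0865,3.14)
```

```text
turn z 0.007 then shift cm [ 0.01 -0.21  7.51]  at [0.6538 0.1419 0.1616] rot [ 3.1414e+00 -3.0000e-04 -3.1358e+00] t 53.5 w 0.0593 F [-0.6  0.5 -2.2]
```

Placed tins are undisturbed and inside the plate.

Request:
step_arm(
  increments="0 -0.2 2 0 0 0; 0 0 2.5 0 0 0; 0 0 1.8 0 0 0; 0 0 0 0 0 0; 0 0 0 0 0 0",
)

```text
time: 54.0
tool_pos: [0.6543, 0.1395, 0.0988]
ee_rot: [3.141, -0.0, -3.136]
wrist_force: [0.9, 0.3, -1.7]
width: 0.0596
```

Request:
step_arm(
  increments="0 0 0.5 0 0 0; 0 0 0.3 0 0 0; 0 0 0.2 0 0 0; 0 0 0 0 0 0; 0 0 0 0 0 0",
)

```text
time: 54.5
tool_pos: [0.6548, 0.1388, 0.0887]
ee_rot: [3.141, 0.0, -3.137]
wrist_force: [0.4, 0.8, -1.5]
width: 0.0596
```

Request:
step_arm(
  increments="0 0 0.2 0 0 0; 0 0 0 0 0 0; 0 0 0 0 0 0",
)

```text
time: 54.8
tool_pos: [0.6546, 0.1387, 0.0864]
ee_rot: [3.142, -0.0, -3.137]
wrist_force: [0.7, 0.5, -2.7]
width: 0.06
```

Lower the last millimetre, release, rise and swing away to the left for the final look.

Request:
step_arm(
  increments="0 0 0.1 0 0 0; 0 0 0.1 0 0 0; 0 0 0 0 0 0; 0 0 0 0 0 0",
)

```text
time: 55.2
tool_pos: [0.6549, 0.1388, 0.0856]
ee_rot: [3.141, 0.001, -3.137]
wrist_force: [-2.3, -0.1, 3.8]
width: 0.0596
```

Request:
step_arm(
  increments="0 0 0 0 0 0; 0 0 0 0 0 0; 0 0 0 0 0 0; 0 0 -2 0 0 0; 0 0 -4 0 0 0",
  claw=-0.6,
)

```text
time: 55.7
tool_pos: [0.6521, 0.1385, 0.1397]
ee_rot: [-3.14, -0.01, -3.137]
wrist_force: [-0.5, -0.5, -0.3]
width: 0.0752
```

Request:
step_arm(
  increments="1 2 -3 0 0 0; 3 3.5 -3 0 0 0; 3.5 3.5 -2 0 0 0; 3.5 3.5 0 0 0 0; 3.5 3.5 0 0 0 0",
)

```text
time: 56.2
tool_pos: [0.5132, 0.294, 0.2216]
ee_rot: [3.14, 0.002, -3.138]
wrist_force: [-0.1, 0.3, 0.6]
width: 0.0753
```

Request:
step_arm(
  increments="3.5 3.5 0 0 0 0; 3.5 3.5 0 0 0 0; 3.5 3.5 0 0 0 0; 3 3 0 0 0 0; 0 0 0 0 0 0",
)

```text
time: 56.7
tool_pos: [0.3744, 0.4306, 0.2205]
ee_rot: [3.14, -0.001, -3.13]
wrist_force: [0.7, -0.6, 0.6]
width: 0.0752
```

Request:
step_arm(
  increments="3 3 0 0 0 0; 3 3 0 0 0 0; 0 0 0 0 0 0; 0 0 0 0 0 0; 0 0 0 0 0 0",
)

```text
time: 57.2
tool_pos: [0.3194, 0.4861, 0.2203]
ee_rot: [-3.141, 0.001, -3.139]
wrist_force: [-0.9, -1.0, -0.1]
width: 0.075
```

```bash
python3 c.py
python3 - <<'E'
from h import *
s=snapshot("scene")[:,:,::-1]; a=cv2.imread("pics/topc.png")
a=cv2.resize(a[160:345,140:490],(800,423),interpolation=cv2.INTER_CUBIC)
cv2.imwrite("pics/fin.png",a); cv2.imwrite("pics/fins.png",s)
o=get_obs();print(o["tool_pos"],o["time"])
g=cv2.resize(cv2.cvtColor(cv2.imread("pics/topc.png"),6)[205:245,355:400],None,fx=8,fy=8,interpolation=cv2.INTER_CUBIC)
k,l,st,c=cv2.connectedComponentsWithStats((g>110).astype(np.uint8)); print([x.tolist() for x in st[1:] if 600<x[4]<1500])
E
```

```text
[0.6524 0.137  0.118 ] r 0.0292
[0.6496 0.0493 0.118 ] r 0.0279
[ 0.6434 -0.0373  0.118 ] r 0.0287
[0.6524 0.137  0.118 ] r 0.0223
[ 0.6434 -0.0373  0.118 ] r 0.0232
[0.6496 0.0493 0.118 ] r 0.0218
[0.31948798 0.48597859 0.22047535] 57.3
[[0, 0, 13, 95, 705], [146, 80, 42, 67, 824]]
```

View pics/fin.png

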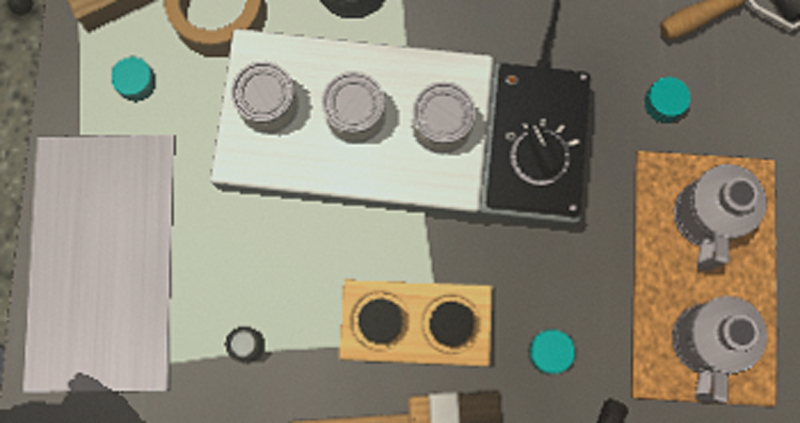

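```bash
python3 -c "
from bench import *
print(close_job())"
```

```text
the job is handed in; nothing more can be done
None
```

The plate is changed over to ink, and I handed the job in at about 57 s of the 210 s allowed.

- **Caps:** both are off the cans and sit right way up, one in each cup of the cap block.
- **Cans:** I lifted both by their handles and stood them on the cork board, one behind the other. A look just after lifting the first can showed it upright. I did not look at the second one mid-lift. Both stand upright in the last picture.
- **Selector:** it started at mark 2. I turned it one click counter-clockwise to mark 1 before moving any ink. The wrist turned 0.53 rad while holding the bar.
- **Ink tins:** all three stand upright on the hot plate. I checked the second and third just before picking each one, and they had not been knocked.

**Last checks:**
- The top picture measured the three tins at (0.652, 0.137), (0.650, 0.049) and (0.643, -0.037), all well inside the hot plate.
- The selector's white line is still turned about half a radian from where it began.
- The gripper was clear of everything.

No final check failed. Some automatic circle readings on the tins were wrong along the way. I relied instead on readings that matched the sizes and positions I had already measured.

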